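# Latch the chisel chest

## Task

Shut the chisel chest with the toggle latch on its front: lift the latch's wire loop over the keeper on the lid and set its crossbar down into the keeper's groove, let go, then press the lever down until it is fully home and the lid is pulled tight, and keep it pressed firmly there for a second to bed the seal. Work by feel: firm, but never forcing the lever or the lid; leave the other things where they lie, and take the hand away at the end.

Things in the scene. Friction and masses are not known exactly. Their poses are not given: they have to be found in the camera images.
- chest: Pale wooden chest, fixed to the bench: 200 mm deep along its x, 300 mm wide along y, 107 mm high with the lid shut. Origin: centre of the underside, on the bench; z up. The front is the face at x = -100 mm; the latch is at its middle (y = 0) and stands out towards the chest's -x. The latch parts move only in the chest's x-z plane, turning about y.
- handle: Steel lever of the latch: blade 58 mm long, 22 mm wide (along chest y), 4 mm thick, rolled end 10 mm thick and 30 mm wide. It turns about its pin at chest x = -118, z = 64 mm; origin there. It slopes outward from the pin; home, it points outward and 40 degrees below level. At the start it is 8 to 23 degrees above level. Must not be pressed by more than 30 N.
- lid_board: The lid, a wooden board 204 x 306 x 22 mm, hinged along the chest's rear top edge (chest x = 100, z = 85 mm; origin there). A stiff rubber seal springs its front edge up about 7 mm; pushing it down takes about 10 N per mm. Must not be pressed by more than 30 N, neither by hand nor through the loop while hooking it.
- keeper (a point): Where the crossbar's centre must sit in the keeper, a steel bracket on the lid's front edge, 20 mm wide (chest y). Its groove runs along y, is open above and 8 mm wide (chest x). On the chest side a wall rises 8 mm above this point, on the outer side a lip rises 3 mm above it. It lies 18 mm out from the lid's front face and 6 mm below the lid's top.
- crossbar (a point): Middle of the loop's crossbar, a round bar 6 mm thick along chest y. The loop is a steel ladder 35 mm wide: two 5 mm rods pinned to the lever at their lower ends, this crossbar 52.2 mm from the pins, a thicker grip bar at the top. Lifting the loop swings the lever open. Loop and lever stay where they are left; moving the loop takes about 4 N.
- grip_bar (a point): Middle of the loop's grip bar: round, 11 mm thick, 38 mm long along chest y, flat ends; 22 mm beyond the crossbar. Take it here by its ends (closing along chest y) or across its thickness; held tight it pivots only stiffly and may creep in the grip. At the start the loop leans outward from the chest by 0.3 to 0.75 rad.
- press_point (a point): Centre of the lever's rolled end, 58 mm from the lever's pin: press here, from above, following its arc down and in. With the loop hooked the resistance climbs to 6 to 10 N, fades as the lever passes dead centre (about 0.16 rad before home), then a hard stop is met at home. A firm press on that stop is 12 to 25 N; the pose is not exact enough for it, so feel it. Over 30 N is forcing.
- lever (a joint): Lever angle, rad: 0 fully home, grows as it is lifted open; 2.2 at most. With the loop hooked it springs open again if let go before dead centre.
- lid (a joint): Lid angle, rad: 0 quite shut, about 0.036 sprung up on its seal with the latch off.
- chisel: Bystander: wood-handled chisel, 225 mm long, in front of the chest.
- sanding_block: Bystander: cork block 100 x 60 x 35 mm, in front of the chest.
- mallet: Bystander: square wooden mallet, head 140 x 70 x 90 mm.
- glue: Bystander: white bottle 170 mm high.
- jar: Bystander: clay cup 100 mm high.
- stone: Bystander: whetstone 200 x 60 x 25 mm.
- offcut: Bystander: dark wood block 120 x 70 x 45 mm.
- loop_pin (a point): Where the loop is pinned to the lever, 16 mm from the lever's pin. With the lever home it hangs below that pin, 0.16 rad past straight down on the chest side; opening the lever by an angle swings it outward and up by that angle. Crossbar and grip bar lie 52.2 and 74.2 mm from here on one straight line.

How it is judged:
On the way, in this order (a step that is already met when the one before it is completed fails the run):
1. the loop's crossbar lies in the keeper's groove, below the top of the lip (x of crossbar in the frame of keeper between -0.004 and 0.004 m and z of crossbar in the frame of keeper between -0.004 and 0.003 m), for 0.2 s.
2. the lever is home with the lid pulled tight, and kept firmly pressed there (at least 10 N by the fingers) (value of joint lever below 0.04 rad and value of joint lid below 0.01 rad and contact force between the fingers and handle above 10 N), for 0.5 s.
At the end, for the whole second after the job is handed in: The crossbar sits in the keeper's groove (within 4 mm across, from 3 mm above to 4 mm below its seat), the lever is home within 0.04 rad, and the lid is drawn down to within 0.010 rad of shut (2 mm at its front edge) (all of step 1 and value of joint lever below 0.04 rad and value of joint lid below 0.01 rad); the robot touches nothing.
It fails at once if the lever or the lid board is pressed by more than 30 N (contact force between any of the fingers, the arm and handle above 30 N or contact force between any of the fingers, the arm and lid_board above 30 N).
It fails at once if the lid is pushed down by more than about 30 N (below 0.019 rad) while the lever still stands open (value of joint lever above 1.2 rad and value of joint lid below 0.019 rad).
It fails at once if a bystander is moved by more than 20 mm (distance of any of chisel, sanding_block, mallet, glue, jar, stone, offcut from where it was at the start of the episode above 0.02 m).
It also fails if it takes over 72 s, if anything falls off the work surface, if the arm or the gripper's body presses on something with over 40 N, if the wrist force passes 120 N, or if a joint passes its speed limit or range.

## Robot

A 6-joint arm with a two-finger parallel gripper is mounted at the origin on the work surface. World frame = base frame: x ahead of the robot, y to its left, z up, the work surface at z = 0. Lengths are in m, angles in rad, forces in N, time in s.
With the tool pointing down it reaches from about 0.35 to 1 m from the base axis. Payload 7.1 kg.
Tool frame: the origin (TCP) lies at the very end of the fingers, on their centre line; the grasp point (between the pads) lies 19 mm behind it; x points along the fingers, z is the direction in which the jaws open and shut, and the axes are right-handed (so a half turn about x gives the same grasp; the last joint's range is limited). The gripper opens to 85 mm and grips with 20 to 120 N. Pads are 22 mm wide; open, the fingers measure 114 mm over their backs; the gripper's body (76 mm by 85 mm) begins 54 mm behind the grasp point. The pads swing forward as they close: fully open they stand 13 mm farther back than shut.
Start: joints at [-1.261, 0.423, 1.63, -0, 1.089, -0.019], TCP at [0.202, -0.591, 0.231] pointing down, gripper open.
Joint ranges: [-3, 3], [-0.9, 2.11], [0.09, 2.58], [-1.31, 4.45], [0.11, 2.69], [-2.54, 2.54]. Speed limits (rad/s): [2.39, 2.39, 3.01, 3.14, 3.14, 3.14].

## Interface

Orientations are given as a unit quaternion [w, x, y, z].
In Python, from plant import * gives the robot as it stands.
- The arm moves only by the tool step_arm, never from a script. Its argument "targets" is a list of rows, each a list of 5 numbers: the shift along the tool's x, y, z in mm, then the turn about the tool's x in degrees, then the finger opening in mm, from 0 to 85.4. In form: [[x, y, z, turn, hand], ...]. A call has 1 to 12 rows; each row shifts and turns the commanded pose from where the row before left it, along the tool's axes as they then stand; what a row does not reach is not made up. A row lasts 1/8 s, in which the tool goes at most 62.5 mm and 10.7 degrees, less where a joint would pass 70% of its speed; a pose out of reach is approached as far as the arm can. A call is refused whole if a number of a shift passes 62.5 or a number of a turn 10.7, either way. A call with a gripper value outside its range is refused whole. The fingers move at their own pace and stop on an object; the grip force is fixed at half the most. Time passes only in rows, so rows that do not move let the fingers close. It gives the time, the measured TCP pose, the force and the opening at its end, in the units of the state.
- get_state(): the state, without advancing time (a new reading comes with each control period).
- read_camera(name): name is "scene" or "side" or "wrist"; returns (picture, depth): 400x640x3 uint8, red, green, blue; 400x640 float32, m along the optical axis (not along the pixel's ray), 0 where there is no reading.
- calibration(name): a dict with "intrinsics" (3x3 intrinsics, pixels), "D" ([k1, k2, p1, p2, k3] as OpenCV has them; the pictures are not rectified), "rvec" (rotation vector, rad) and "tvec" (3), from world to camera coordinates, as OpenCV has them; the wrist camera has in their place "hand_eye" (4x4, takes a point from camera to tool coordinates, whose origin is the TCP and whose axes are the tool frame's). Camera axes: x right, y down, z forward; pixel columns grow to the right and rows downward; lengths in m; the calibration is good to about 2 mm. A picture is of the moment at which its call begins: read the wrist's pose just before it. calibration takes no time and is no camera call.
- finish_job(): hands the job in, once; it reports no verdict.
The state is a dict: "t": time; "joint_positions": joint angles; "joint_vel": joint speeds; "tau": joint torques, N m; "eef_pos": TCP position; "eef_rot": TCP orientation; "contact_force": force on the tool from outside, world axes, zero at the start; "ft_torque": the same for the moment, N m; "finger_gap": finger opening in m.
Only numpy, scipy, OpenCV 4.12 (cv2) and the standard library are available. Lean on these libraries where they do the work, as an engineer would, in place of code of your own. Each camera call takes 0.05 s, during which the arm holds its last target.

## Working session

There is one attempt and no reset: what is moved stays moved. The work goes in short steps, Python scripts to look and compute and a tool call to move; the robot and the scene stay as the last step left them, time stands still between calls to the robot, and variables do not carry over. Pictures are saved under pics/ and viewed, and the job is handed in when it is done.

Besides the shell and the picture viewer there is one more tool, called after "Emit:" by a JSON object that holds its "name" and its "arguments", one argument or row to a line. step_arm: Moves the arm, as the interface text tells. Its arguments: {"type":"object","properties":{"targets":{"type":"array","items":{"type":"array","items":{"type":"number"}}}},"required":["targets"]}

```bash
mkdir -p pics; ls; cat > h.py <<'E'
from plant import *
import numpy as np, cv2
from scipy.spatial.transform import Rotation as R
def rot(q): return R.from_quat([q[1],q[2],q[3],q[0]]).as_matrix()
def save(n,im): cv2.imwrite('pics/'+n+'.png',im[:,:,::-1])
def ext(name,st=None):
    c=calibration(name)
    if name=='wrist':
        T=np.eye(4);T[:3,:3]=rot(st['eef_rot']);T[:3,3]=st['eef_pos']
        return T@np.array(c['hand_eye'])
    Rm=cv2.Rodrigues(np.array(c['rvec'],float))[0];t=np.array(c['tvec'],float).ravel()
    T=np.eye(4);T[:3,:3]=Rm.T;T[:3,3]=-Rm.T@t
    return T
def rays(name,px,st=None):
    c=calibration(name);T=ext(name,st)
    u=cv2.undistortPoints(np.array(px,float).reshape(-1,1,2),np.array(c['intrinsics'],float),np.array(c['D'],float)).reshape(-1,2)
    d=np.c_[u,np.ones(len(u))]@T[:3,:3].T
    return T[:3,3],d   # depth*d + o
def pts(name,px,depth,st=None):
    px=np.array(px);o,d=rays(name,px,st)
    z=depth[px[:,1].astype(int),px[:,0].astype(int)]
    return o+d*z[:,None]
def proj(name,P,st=None):
    c=calibration(name);T=np.linalg.inv(ext(name,st))
    return cv2.projectPoints(np.array(P,float).reshape(-1,1,3),cv2.Rodrigues(T[:3,:3])[0],T[:3,3],np.array(c['intrinsics'],float),np.array(c['D'],float))[0].reshape(-1,2)
E
python3 - <<'E'
from h import *
s=get_state();print(s)
for n in ['scene','side','wrist']:
    p,d=read_camera(n);save(n+'0',p);np.save('pics/'+n+'0.npy',d);np.save('pics/'+n+'0c.npy',p)
    print(n,ext(n,s).round(3).tolist(), np.array(calibration(n)['intrinsics']).round(1).tolist())
E
```

```text
pics
{'t': 0.0, 'joint_positions': array([-1.26096233e+00,  4.23809386e-01,  1.63070824e+00,  2.12508391e-05,
        1.08857020e+00, -1.90321233e-02]), 'joint_vel': array([ 1.50591325e-04,  1.27817506e-03,  4.14505915e-04,  1.01234432e-03,
       -8.91075496e-05,  2.02041755e-04]), 'tau': array([-4.58695449e-04, -5.57383704e+01, -2.81744868e+01, -1.80964130e-04,
        7.11343615e-03, -1.39386785e-05]), 'eef_pos': array([ 0.20170067, -0.59098244,  0.23055815]), 'eef_rot': array([ 0.57467997,  0.41173288,  0.57552003, -0.41109082]), 'contact_force': array([ 0.62265317,  0.47517896, -0.6894336 ]), 'ft_torque': array([0.04577222, 0.00613502, 0.05614772]), 'finger_gap': 0.08483906791574322}
scene [[-0.549, 0.587, -0.595, 1.4], [0.836, 0.402, -0.375, 0.516], [0.019, -0.703, -0.711, 1.039], [0.0, 0.0, 0.0, 1.0]] [[513.4, 0.0, 311.1], [0.0, 513.4, 200.6], [0.0, 0.0, 1.0]]
side [[-0.707, -0.439, 0.555, -0.243], [-0.707, 0.46, -0.537, 0.82], [-0.02, -0.772, -0.635, 1.06], [0.0, 0.0, 0.0, 1.0]] [[457.0, 0.0, 316.0], [0.0, 457.0, 201.3], [0.0, 0.0, 1.0]]
wrist [[0.323, -0.9, -0.293, 0.276], [-0.946, -0.308, -0.099, -0.566], [-0.001, 0.309, -0.951, 0.374], [0.0, 0.0, 0.0, 1.0]] [[292.2, 0.0, 325.0], [0.0, 292.2, 197.7], [0.0, 0.0, 1.0]]
```

View pics/scene0.png

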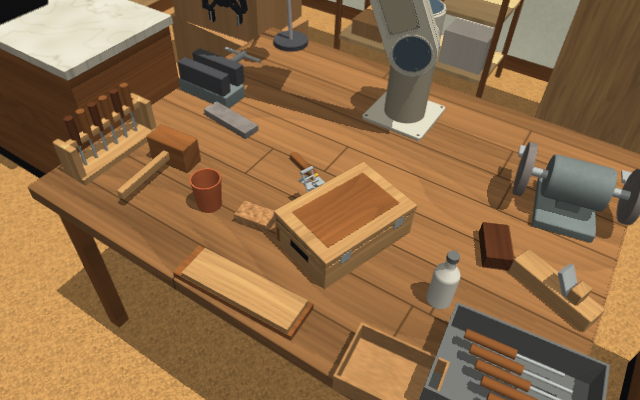

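View pics/side0.png

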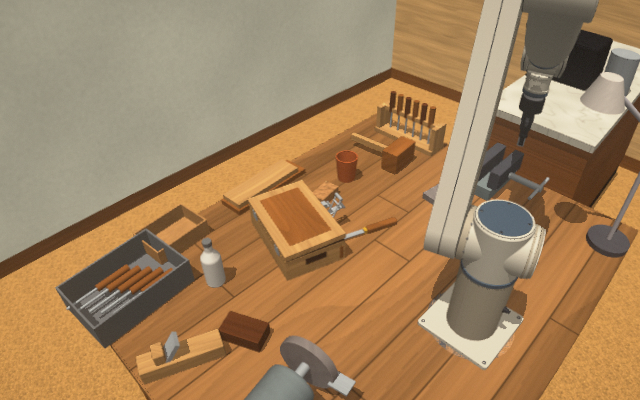

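View pics/wrist0.png

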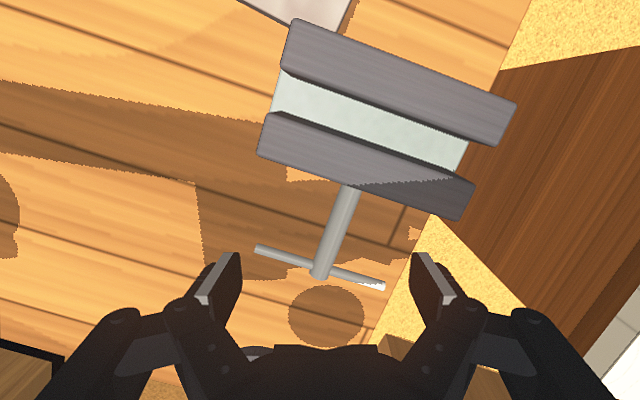

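Scene camera: the chest is at about (345,220), and the latch parts at about (312,178). In the side view the latch is at about (335,205), with the chisel next to it at (365,230). The wrist camera sees only the vise. I'll zoom in next.

```bash
python3 - <<'E'
from h import *
a=np.load('pics/scene0c.npy')[140:290,220:430];b=np.load('pics/side0c.npy')[160:285,230:405]
save('scene0z',cv2.resize(a,None,fx=3.8,fy=3.8,interpolation=cv2.INTER_CUBIC))
save('side0z',cv2.resize(b,None,fx=4.5,fy=4.5,interpolation=cv2.INTER_CUBIC))
s=get_state();print(rot(s['eef_rot']).round(4))
E
```

```text
[[-3.000e-04  9.464e-01  3.229e-01]
 [ 1.200e-03  3.229e-01 -9.464e-01]
 [-1.000e+00  1.000e-04 -1.300e-03]]
```

View pics/scene0z.png

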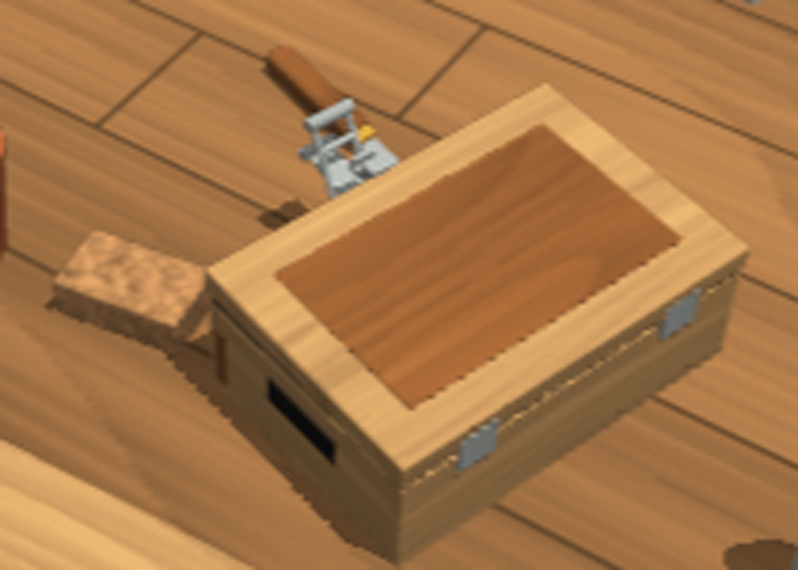

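View pics/side0z.png

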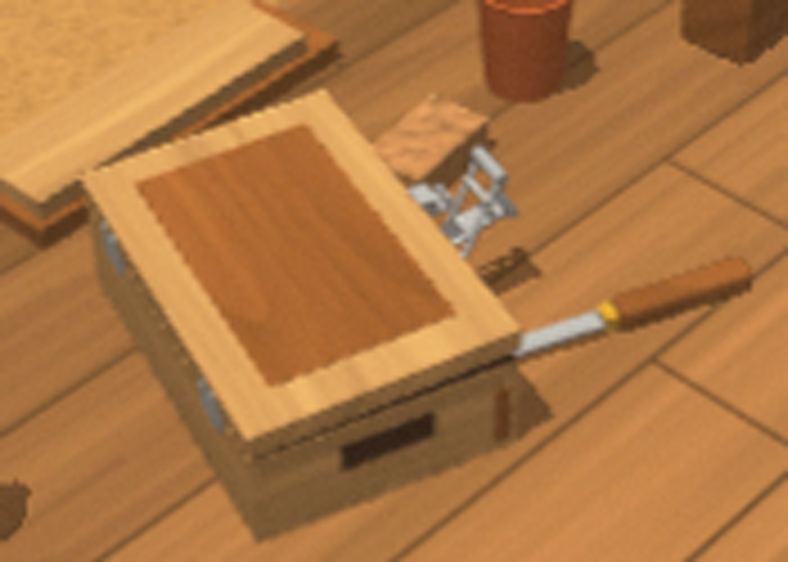

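The chest corners and latch are clear. The latch is on the side towards scene (312,178). I'll compute the chest pose from the lid's corners in both views.

```bash
python3 - <<'E'
from h import *
sc=np.array([[275.5,211.6],[363.4,162.4],[416.8,205],[325.8,263.7]]) # frontA, frontB, rearB, rearA
# side: frontB = (345.3,233.3), rearB=(285.6,257.8), rearA=(248.9,198.9), frontA=(302.2,180.4)
sd=np.array([[302.2,180.4],[345.3,233.3],[285.6,257.8],[248.9,198.9]])
P=[]
for n,px in(('scene',sc),('side',sd)):
    o,d=rays(n,px)
    z=np.array([.114,.114,.107,.107])
    X=o+d*((z-o[2])/d[:,2])[:,None]; P.append(X); print(n,X.round(4).tolist())
    D=np.load(f'pics/{n}0.npy');c=px.mean(0);q=np.round(px+(c-px)*.08).astype(int)
    print(pts(n,q,D).round(4).tolist())
# triangulate
o1,d1=rays('scene',sc);o2,d2=rays('side',sd)
for i in range(4):
    A=np.c_[d1[i],-d2[i]];t=np.linalg.lstsq(A,o2-o1,rcond=None)[0];a=o1+d1[i]*t[0];b=o2+d2[i]*t[1];print(((a+b)/2).round(4),np.linalg.norm(a-b).round(4))
# fit each & pose
M=np.array([[-.104,.153],[-.104,-.153],[.1,-.153],[.1,.153]]) 
for X in P+[(P[0]+P[1])/2]:
    Y=X[:,:2];m=M.mean(0);y=Y.mean(0)
    H=(M-m).T@(Y-y);U,S,Vt=np.linalg.svd(H);Rr=(Vt.T@np.diag([1,np.linalg.det(Vt.T@U.T)])@U.T)
    print('yaw',np.arctan2(Rr[1,0],Rr[0,0]),'org',y-Rr@m,'res',(Y-((M-m)@Rr.T+y)).round(4).tolist())
E
```

```text
scene [[0.7085, -0.0223, 0.114], [0.4228, 0.0671, 0.114], [0.4821, 0.2566, 0.107], [0.7708, 0.1643, 0.107]]
[[0.701, -0.011, 0.1128], [0.4391, 0.0717, 0.115], [0.4908, 0.2444, 0.1073], [0.7571, 0.1589, 0.1059]]
side [[0.6982, -0.0273, 0.114], [0.4128, 0.0661, 0.114], [0.4723, 0.2543, 0.107], [0.7599, 0.1595, 0.107]]
[[0.6883, -0.017, 0.1136], [0.4265, 0.0702, 0.1132], [0.4812, 0.2449, 0.105], [0.7477, 0.1521, 0.1048]]
[ 0.7027 -0.0288  0.1083] 0.0055
[0.4163 0.0632 0.1086] 0.0023
[0.4759 0.2533 0.1018] 0.0037
[0.7654 0.1588 0.1009] 0.006
yaw -1.872290062291942 org [0.59547843 0.11450602] res [[-0.0639, -0.1907], [-0.0575, -0.1922], [0.0624, 0.1922], [0.0589, 0.1907]]
yaw -1.8920521660578906 org [0.58516671 0.1112202 ] res [[-0.065, -0.1889], [-0.06, -0.1921], [0.0639, 0.1896], [0.0611, 0.1914]]
yaw -1.8821925121272793 org [0.5903225  0.11286303] res [[-0.0645, -0.1898], [-0.0587, -0.1922], [0.0632, 0.1909], [0.06, 0.1911]]
```

```bash
python3 - <<'E'
from h import *
sc=np.array([[275.5,211.6],[363.4,162.4],[416.8,205],[325.8,263.7]])
sd=np.array([[302.2,180.4],[345.3,233.3],[285.6,257.8],[248.9,198.9]])
M=np.array([[-.104,-.153],[-.104,.153],[.1,.153],[.1,-.153]]) 
for n,px in(('scene',sc),('side',sd)):
    o,d=rays(n,px); z=np.array([.114,.114,.107,.107]); Y=(o+d*((z-o[2])/d[:,2])[:,None])[:,:2]
    m=M.mean(0);y=Y.mean(0)
    H=(M-m).T@(Y-y);U,S,Vt=np.linalg.svd(H);Rr=Vt.T@U.T
    print('yaw',np.arctan2(Rr[1,0],Rr[0,0]),'org',y-Rr@m,'res',(Y-((M-m)@Rr.T+y)).round(4).tolist())
E
```

```text
yaw 1.2624518976478036 org [0.59667929 0.11832148] res [[-0.0024, 0.0049], [0.0035, 0.0014], [0.0009, -0.0034], [-0.002, -0.0029]]
yaw 1.2549043937480433 org [0.58641956 0.11501892] res [[-0.0013, 0.004], [0.0041, 0.0024], [0.0002, -0.0033], [-0.003, -0.0031]]
```

Emit:
{"name": "step_arm", "arguments": {
  "targets": [
    [-2.5, 42, -35, 0, 85],
    [-2.5, 42, -35, 0, 85],
    [-2.5, 42, -35, 0, 85],
    [-2.5, 42, -35, 0, 85],
    [-2.5, 42, -35, 0, 85],
    [-2.5, 42, -35, 0, 85],
    [-2.5, 42, -35, 0, 85],
    [-2.5, 42, -35, 0, 85],
    [-2.5, 42, -35, 0, 85],
    [-2.5, 42, -35, 0, 85],
    [-2.5, 42, -35, 0, 85],
    [-2.5, 42, -35, 0, 85]
  ]
}}

```text
t: 1.65
eef_pos: [0.5439, -0.0295, 0.2613]
eef_rot: [0.575, 0.411, 0.575, -0.411]
contact_force: [0.2, -1.1, 0.2]
finger_gap: 0.0851
```

Emit:
{"name": "step_arm", "arguments": {
  "targets": [
    [0, 0, 0, -10.5, 85],
    [0, 0, 0, -10.5, 85],
    [0, 0, 0, -10.5, 85],
    [0, 0, 0, -10.5, 85],
    [0, 0, 0, -10.5, 85],
    [0, 0, 0, 0, 85]
  ]
}}

```text
t: 2.4
eef_pos: [0.543, -0.0312, 0.2611]
eef_rot: [0.697, 0.115, 0.698, -0.115]
contact_force: [0.3, 0.5, 0.3]
finger_gap: 0.085
```

```bash
python3 - <<'E'
from h import *
s=get_state();print(s['t'],s['eef_pos'],rot(s['eef_rot']).round(4).tolist(),s['joint_positions'],s['contact_force'])
for n in ['wrist','side']:
    s=get_state();p,d=read_camera(n);save(n+'1',p);np.save('pics/'+n+'1.npy',d);np.save('pics/'+n+'1c.npy',p)
    np.save('pics/s1.npy',s,allow_pickle=True)
E
```

```text
2.4 [ 0.54303241 -0.03121808  0.26111035] [[-0.0005, 0.3215, 0.9469], [0.0, 0.9469, -0.3215], [-1.0, -0.0001, -0.0005]] [-7.93041343e-02  2.69503136e-01  1.78232020e+00 -1.41408919e-06
  1.09024493e+00  2.48013420e-01] [0.27237512 0.46571661 0.31213084]
```

View pics/wrist1.png

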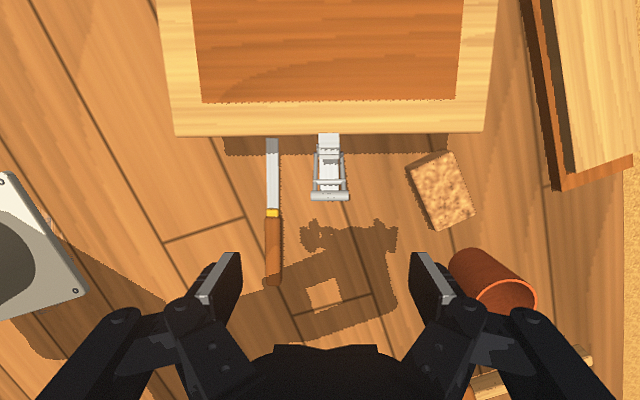

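View pics/side1.png

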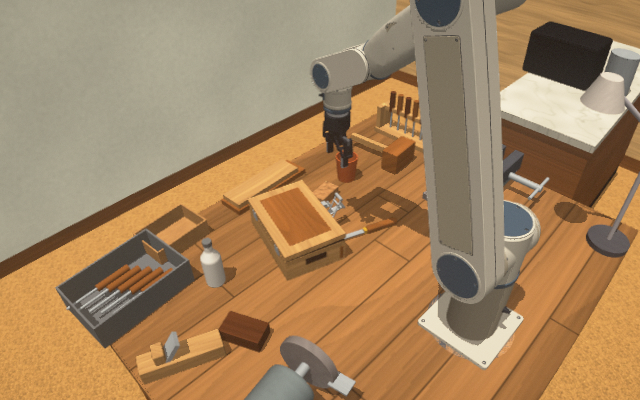

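Wrist view: lid front edge at row ≈135, keeper ≈(328,140), grip bar ≈(329,196). The chisel lies at columns 265–282 and the cork block at (440,190). I'll measure these with depth.

```bash
python3 - <<'E'
from h import *
s=np.load('pics/s1.npy',allow_pickle=True).item()
p=np.load('pics/wrist1c.npy');D=np.load('pics/wrist1.npy')
z=p[115:215,240:410];save('w1z',cv2.resize(z,None,fx=4.7,fy=4.7,interpolation=cv2.INTER_NEAREST))
np.set_printoptions(linewidth=200,suppress=True)
Rt=rot(s['eef_rot'])
# lid corners & edges
px=np.array([[174,136],[483,132],[180,130],[478,127],[240,127],[420,125],[180,60],[475,60]])
P=pts('wrist',px,D,s);print(P.round(4))
e=P[5]-P[4];
# edge scanning: per column last lid row
rows=[]
for c in range(185,475,6):
    col=D[100:170,c]; k=np.where(np.diff(col)>0.02)[0]
    if len(k): rows.append((c,100+k[0]))
rows=np.array(rows);o,d=rays('wrist',rows+np.array([0,0.5]),s);X=o+d*((.114-o[2])/d[:,2])[:,None]
f=np.polyfit(X[:,0],X[:,1],1);print('edge angle',np.arctan(f[0]),np.std(X[:,1]-np.polyval(f,X[:,0])),X[0],X[-1])
# depth along centre col
for r in range(125,215,3):
    print(r, [ (pts('wrist',[[c,r]],D,s)[0]*1000).round(1).tolist() for c in (319,329,339)])
E
```

```text
[[ 0.3585  0.0706  0.0001]
 [ 0.7603 -0.0609  0.0007]
 [ 0.4259  0.0663  0.1139]
 [ 0.7017 -0.0247  0.1158]
 [ 0.4828  0.0495  0.1138]
 [ 0.6491 -0.0053  0.1132]
 [ 0.4544  0.1232  0.1127]
 [ 0.7118  0.0354  0.1115]]
edge angle -0.31338441423112434 0.006123538929231574 [0.42729807 0.05809747 0.114     ] [ 0.6968691  -0.02886034  0.114     ]
125 [[556.1, 26.3, 113.3], [565.3, 23.3, 114.6], [574.4, 20.1, 114.5]]
128 [[555.1, 23.6, 112.8], [564.4, 20.4, 112.6], [573.5, 17.5, 115.1]]
131 [[554.3, 21.0, 114.2], [563.4, 17.7, 112.3], [572.7, 14.7, 114.4]]
134 [[553.4, 18.4, 115.7], [562.6, 15.4, 117.2], [571.7, 12.3, 116.9]]
137 [[552.5, 15.7, 116.0], [561.7, 12.8, 118.2], [570.9, 9.4, 116.0]]
140 [[551.5, 13.0, 116.3], [560.7, 9.8, 115.7], [570.0, 6.6, 115.6]]
143 [[550.6, 10.3, 116.8], [559.8, 7.1, 116.6], [569.1, 4.2, 118.2]]
146 [[549.7, 7.7, 117.4], [558.9, 4.3, 115.9], [568.2, 1.4, 117.6]]
149 [[545.0, -2.5, 63.3], [557.6, 0.1, 106.4], [567.1, -10.0, 63.4]]
152 [[543.7, -6.2, 60.2], [556.6, -2.8, 106.5], [566.0, -14.0, 59.1]]
155 [[542.2, -10.2, 56.4], [555.9, -4.7, 112.7], [564.8, -
[... 665 characters left out ...]
-59.7, 0.1], [543.5, -42.6, 81.3], [551.0, -68.6, 1.4]]
188 [[522.2, -64.2, -0.8], [542.4, -45.8, 82.0], [549.5, -73.1, 0.6]]
191 [[535.1, -34.3, 122.3], [544.7, -37.4, 123.0], [554.3, -40.4, 123.7]]
194 [[534.5, -36.4, 125.6], [544.0, -39.4, 126.4], [553.4, -42.7, 126.1]]
197 [[533.5, -39.2, 126.2], [543.1, -42.1, 127.0], [552.4, -45.7, 126.1]]
200 [[532.3, -42.7, 124.4], [541.9, -45.7, 125.4], [551.4, -48.9, 125.3]]
203 [[514.6, -85.8, -0.9], [528.6, -90.1, 0.3], [542.6, -94.3, 1.9]]
206 [[513.4, -89.4, 1.6], [527.2, -94.2, 1.2], [541.1, -99.0, 1.1]]
209 [[511.6, -94.5, -0.5], [525.6, -99.0, 0.2], [539.7, -103.4, 1.3]]
212 [[510.2, -98.6, 0.5], [524.0, -104.1, -1.3], [538.1, -108.6, -0.5]]
```

View pics/w1z.png

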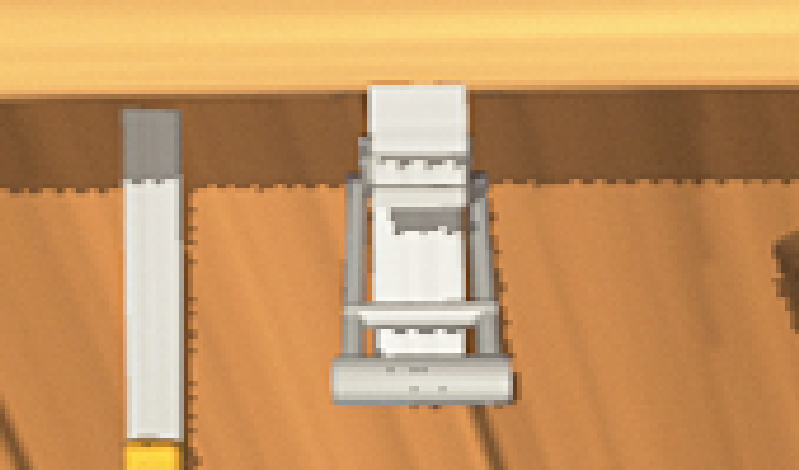

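```bash
cat >> h.py <<'E'
YAW=1.2585
EX=np.array([np.cos(YAW),np.sin(YAW),0]);EY=np.array([-np.sin(YAW),np.cos(YAW),0])
def atz(name,px,z,st=None):
    o,d=rays(name,px,st);z=np.asarray(z,float)
    return o+d*((z-o[2])/d[:,2])[:,None]
E
python3 - <<'E'
from h import *
np.set_printoptions(suppress=True)
s=np.load('pics/s1.npy',allow_pickle=True).item()
names=['gripL','gripR','grip','cross','wall edge','lip inner','lip outer','lidL','lidR','cornL','cornR']
px=[[310.6,196],[349.1,196],[329.9,196],[329.3,182],[328.5,147.7],[329,153.8],[329,159.3],[240,136.3],[410,133.7],[174.5,136.5],[484.5,132.5]]
z=[.121,.121,.121,.1015,.117,.112,.112,.114,.114,.114,.114]
P=atz('wrist',px,z,s)
for n,p in zip(names,P): print(n,p.round(4),'ex %.4f ey %.4f'%(p@EX,p@EY))
E
```

```text
gripL [ 0.5251 -0.0369  0.121 ] ex 0.1262 ey -0.5111
gripR [ 0.5622 -0.0496  0.121 ] ex 0.1255 ey -0.5503
grip [ 0.5437 -0.0433  0.121 ] ex 0.1259 ey -0.5307
cross [ 0.5464 -0.0342  0.1015] ex 0.1354 ey -0.5305
wall edge [0.5579 0.003  0.117 ] ex 0.1743 ey -0.5300
lip inner [ 0.5563 -0.0036  0.112 ] ex 0.1674 ey -0.5305
lip outer [ 0.5545 -0.0089  0.112 ] ex 0.1619 ey -0.5304
lidL [0.4793 0.0413 0.114 ] ex 0.1866 ey -0.4434
lidR [ 0.6377 -0.0101  0.114 ] ex 0.1863 ey -0.6099
cornL [0.4179 0.0624 0.114 ] ex 0.1878 ey -0.3785
cornR [ 0.7077 -0.0325  0.114 ] ex 0.1865 ey -0.6835
```

Sizes agree with the model: bar 39 mm against 38, lid width 305 against 306, and groove, wall and lip heights all match. The chest yaw is about 1.2585. I'll line up over the grip bar and descend partway to check again.

Emit:
{"name": "step_arm", "arguments": {
  "targets": [
    [0, 0, 0, -0.9, 85],
    [0, -11.3, 4.1, 0, 85],
    [30, 0, 0, 0, 85],
    [30, 0, 0, 0, 85],
    [30, 0, 0, 0, 85],
    [15, 0, 0, 0, 85],
    [0, 0, 0, 0, 85]
  ]
}}

```text
t: 3.38
eef_pos: [0.5432, -0.0436, 0.1556]
eef_rot: [0.698, 0.109, 0.699, -0.109]
contact_force: [0.3, 0.5, -0.1]
finger_gap: 0.0852
```

```bash
cat >> h.py <<'E'
def snap(n,tag):
    s=get_state();p,d=read_camera(n);save(n+tag,p);np.save(f'pics/{n}{tag}.npy',d);np.save(f'pics/{n}{tag}c.npy',p);np.save(f'pics/s{n}{tag}.npy',s,allow_pickle=True)
    print(n,tag,s['t'],s['eef_pos'].round(4),'ex %.4f ey %.4f'%(s['eef_pos']@EX,s['eef_pos']@EY),'F',s['contact_force'].round(1),'gap',round(s['finger_gap'],4), 'toolz',rot(s['eef_rot'])[:,2].round(4))
    return s,p,d
def load(n,tag): return np.load(f'pics/s{n}{tag}.npy',allow_pickle=True).item(),np.load(f'pics/{n}{tag}c.npy'),np.load(f'pics/{n}{tag}.npy')
def zoom(n,p,r0,r1,c0,c1,f): save(n,cv2.resize(p[r0:r1,c0:c1],None,fx=f,fy=f,interpolation=cv2.INTER_NEAREST))
E
python3 - <<'E'
from h import *
snap('wrist','2');snap('scene','2')
E
```

```text
wrist 2 3.375 [ 0.5432 -0.0436  0.1556] ex 0.1254 ey -0.5303 F [ 0.3  0.5 -0.1] gap 0.0852 toolz [ 0.9521 -0.3056 -0.0019]
scene 2 3.425 [ 0.5439 -0.0436  0.1566] ex 0.1256 ey -0.5310 F [0.3 0.4 0.2] gap 0.0849 toolz [ 0.9522 -0.3054 -0.    ]
```

View pics/wrist2.png

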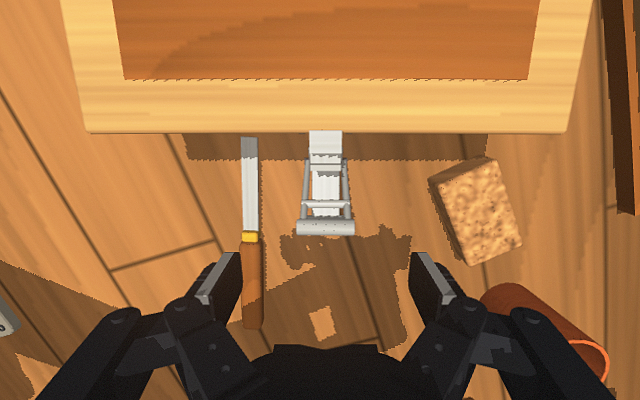

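View pics/scene2.png

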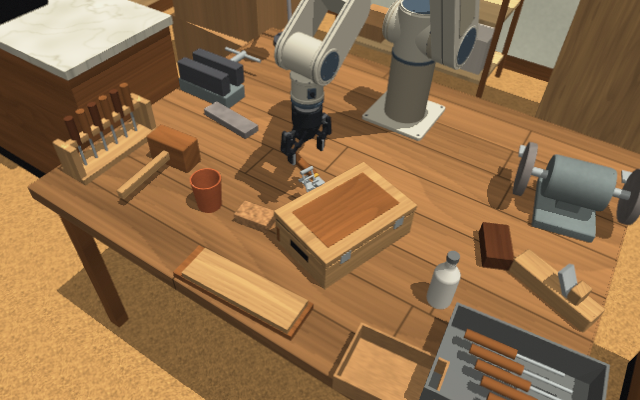

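The wrist view is square to the lid, with its edge level at row 132 and the grip bar at about (325,227). I'll refine the positions from this nearer view.

```bash
python3 - <<'E'
from h import *
s,p,D=load('wrist','2'); zoom('w2z',p,125,245,270,390,5)
for c in (305,315,325,335,345):
    print(c,[( r,(pts('wrist',[[c,r]],D,s)[0][2]*1000).round(0)) for r in range(198,240,2)])
E
```

```text
305 [(198, np.float64(100.0)), (200, np.float64(102.0)), (202, np.float64(104.0)), (204, np.float64(105.0)), (206, np.float64(107.0)), (208, np.float64(109.0)), (210, np.float64(111.0)), (212, np.float64(112.0)), (214, np.float64(114.0)), (216, np.float64(115.0)), (218, np.float64(117.0)), (220, np.float64(122.0)), (222, np.float64(124.0)), (224, np.float64(126.0)), (226, np.float64(126.0)), (228, np.float64(127.0)), (230, np.float64(125.0)), (232, np.float64(126.0)), (234, np.float64(126.0)), (236, np.float64(1.0)), (238, np.float64(-0.0))]
315 [(198, np.float64(77.0)), (200, np.float64(102.0)), (202, np.float64(104.0)), (204, np.float64(104.0)), (206, np.float64(103.0)), (208, np.float64(81.0)), (210, np.float64(81.0)), (212, np.float64(83.0)), (214, np.float64(81.0)), (216, np.float64(83.0)), (218, np.float64(86.0)), (220, np.float64(123.0)), (222, np.float64(124.0)), (224, np.float64(125.0)), (226, np.float64(126.0)), (228, np.float64(127.0)), (230, np.float64(126.0)), (232, np.float64(127.0)), (234, np.float64(125.0)), (236, np.float64(1.0)), (238, np.float64(0.0))]
325 [(198, n
[... 914 characters left out ...]
, (228, np.float64(126.0)), (230, np.float64(127.0)), (232, np.float64(127.0)), (234, np.float64(126.0)), (236, np.float64(1.0)), (238, np.float64(-1.0))]
345 [(198, np.float64(98.0)), (200, np.float64(102.0)), (202, np.float64(105.0)), (204, np.float64(105.0)), (206, np.float64(107.0)), (208, np.float64(108.0)), (210, np.float64(110.0)), (212, np.float64(111.0)), (214, np.float64(113.0)), (216, np.float64(114.0)), (218, np.float64(116.0)), (220, np.float64(122.0)), (222, np.float64(124.0)), (224, np.float64(126.0)), (226, np.float64(126.0)), (228, np.float64(299.0)), (230, np.float64(126.0)), (232, np.float64(126.0)), (234, np.float64(126.0)), (236, np.float64(0.0)), (238, np.float64(2.0))]
```

View pics/w2z.png

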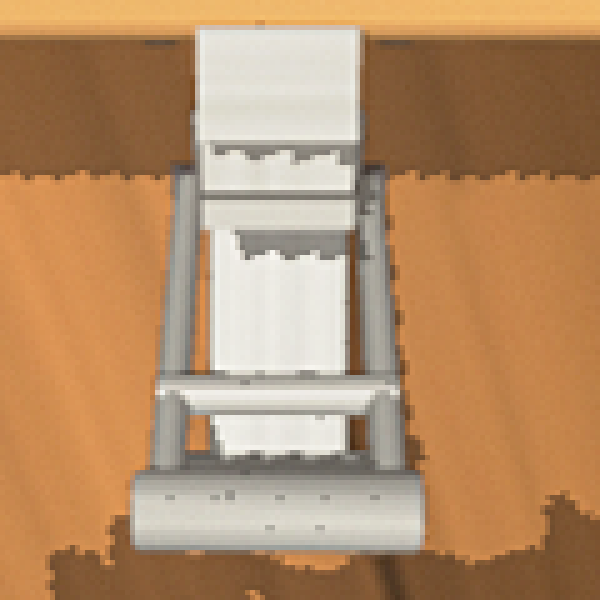

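```bash
python3 - <<'E'
from h import *
s,p,D=load('wrist','2')
names=['gripL','gripR','grip','cross','wall edge','lip inner','lip outer','lid']
px=[[296.2,227.2],[354.8,227.2],[325.5,227.2],[325.5,204],[325.5,153.6],[325.5,164],[325.5,170.8],[325.5,132.3]]
px=np.array(px)-.5
z=[.121,.121,.121,.101,.117,.112,.112,.114]
P=atz('wrist',px,z,s)
for n,q in zip(names,P): print(n,q.round(4),'ex %.4f ey %.4f'%(q@EX,q@EY))
E
```

```text
gripL [ 0.5246 -0.0365  0.121 ] ex 0.1265 ey -0.5104
gripR [ 0.5615 -0.0483  0.121 ] ex 0.1266 ey -0.5492
grip [ 0.543  -0.0424  0.121 ] ex 0.1265 ey -0.5298
cross [ 0.5458 -0.0335  0.101 ] ex 0.1358 ey -0.5297
wall edge [0.5577 0.0034 0.117 ] ex 0.1746 ey -0.5297
lip inner [ 0.5554 -0.0038  0.112 ] ex 0.1671 ey -0.5297
lip outer [ 0.554  -0.0081  0.112 ] ex 0.1626 ey -0.5297
lid [0.5616 0.0156 0.114 ] ex 0.1874 ey -0.5297
```

Emit:
{"name": "step_arm", "arguments": {
  "targets": [
    [20, 1, -0.8, 0, 85],
    [20, 0, 0, 0, 85],
    [6, 0, 0, 0, 60],
    [0, 0, 0, 0, 50],
    [0, 0, 0, 0, 44],
    [0, 0, 0, 0, 44]
  ]
}}

```text
t: 4.22
eef_pos: [0.5438, -0.0421, 0.1111]
eef_rot: [0.699, 0.109, 0.698, -0.109]
contact_force: [-0.1, -0.2, 0.2]
finger_gap: 0.0441
```

```bash
python3 - <<'E'
from h import *
s,p,D=snap('wrist','3')
zoom('w3z',p,130,330,200,450,3)
E
```

```text
wrist 3 4.225 [ 0.5438 -0.0421  0.1111] ex 0.1270 ey -0.5304 F [-0.1 -0.2  0.2] gap 0.0441 toolz [ 0.9523 -0.3051  0.0014]
```

View pics/w3z.png

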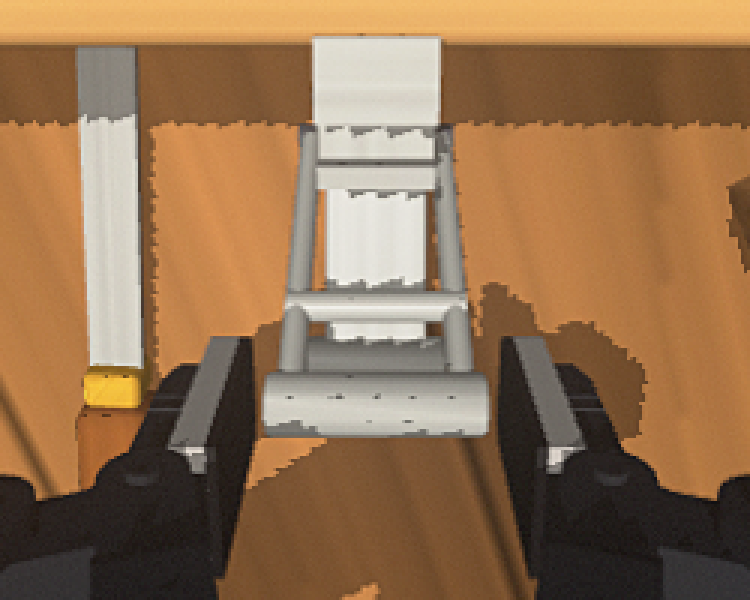

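The bar sits centred between the pads (zoomed at about (375,405), pads at about 250 and 505). I'll close on it.

Emit:
{"name": "step_arm", "arguments": {
  "targets": [
    [0, 0, 0, 0, 41],
    [0, 0, 0, 0, 39],
    [0, 0, 0, 0, 37],
    [0, 0, 0, 0, 30],
    [0, 0, 0, 0, 30]
  ]
}}

```text
t: 4.9
eef_pos: [0.5435, -0.0423, 0.1105]
eef_rot: [0.699, 0.109, 0.698, -0.109]
contact_force: [0.0, -2.0, 3.2]
finger_gap: 0.0358
```

```bash
python3 - <<'E'
from h import *
s,p,D=snap('wrist','4')
zoom('w4z',p,130,330,200,450,3)
E
```

```text
wrist 4 4.9 [ 0.5435 -0.0423  0.1105] ex 0.1268 ey -0.5302 F [ 0.  -2.   3.2] gap 0.0358 toolz [ 9.523e-01 -3.051e-01  5.000e-04]
```

View pics/w4z.png

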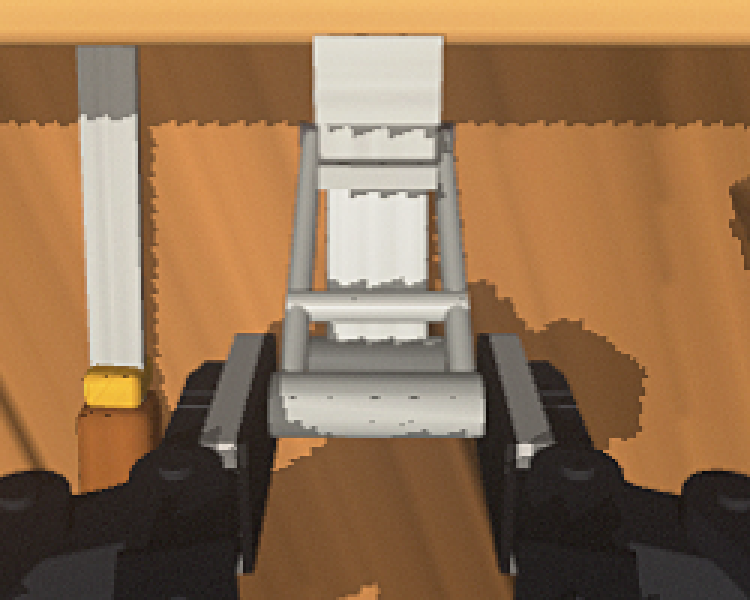

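Gripped: gap 36 mm, small forces. Next I'll work out the grip-bar path that takes the crossbar over the lip and into the groove.

```bash
cat > kin.py <<'E'
import numpy as np
O=np.array([-118,64.])
def pin(th): return O+16*np.array([np.sin(.16-th),-np.cos(.16-th)])
def solve(c,L=52.2):
    # theta so that |pin-c|=L, outer branch (th from .9 to 2.2)
    ths=np.linspace(0.5,2.2,17001);P=O+16*np.c_[np.sin(.16-ths),-np.cos(.16-ths)]
    e=np.linalg.norm(P-c,axis=1)-L
    i=np.argmin(abs(e));th=ths[i];d=(c-P[i])/np.linalg.norm(c-P[i])
    return th,e[i],P[i]+74.2*d,np.arctan2(-d[0],d[1])
E
python3 - <<'E'
from kin import *
print('now via grip',solve(np.array([-165.7,121]),74.2)[::3],solve(np.array([-165.7,121]),74.2)[1])
print('now via cross',solve(np.array([-156.4,101])))
prev=np.array([-165.7,121])
for c in [(-152,108),(-147,114),(-141,118),(-134,118.5),(-128,118.5),(-121.4,118.5),(-121.4,115),(-121.4,112),(-121.4,109)]:
    th,e,g,l=solve(np.array(c,float));print(c,'th %.3f err %.2f grip %s lean %.3f'%(th,e,g.round(1),l),'d',(g-prev).round(1));prev=g
E
```

```text
now via grip (np.float64(1.1497000000000002), np.float64(0.48094256832587695)) 0.00039753141007281556
now via cross (np.float64(1.1482), np.float64(0.0005367344295521548), array([-166.95264135,  120.30331952]), np.float64(0.5002868103315072))
(-152, 108) th 1.431 err 0.00 grip [-159.9  128.5] lean 0.367 d [5.8 7.5]
(-147, 114) th 1.696 err 0.00 grip [-152.5  135.3] lean 0.252 d [7.4 6.8]
(-141, 118) th 1.875 err -0.00 grip [-144.   139.8] lean 0.138 d [8.5 4.5]
(-134, 118.5) th 1.875 err -0.00 grip [-134.1  140.5] lean 0.003 d [9.9 0.7]
(-128, 118.5) th 1.895 err -0.00 grip [-125.6  140.4] lean -0.111 d [ 8.5 -0.1]
(-121.4, 118.5) th 1.966 err 0.00 grip [-116.3  139.9] lean -0.235 d [ 9.3 -0.5]
(-121.4, 115) th 1.752 err 0.00 grip [-116.1  136.3] lean -0.244 d [ 0.2 -3.5]
(-121.4, 112) th 1.560 err -0.00 grip [-116.2  133.4] lean -0.239 d [-0.1 -3. ]
(-121.4, 109) th 1.351 err -0.00 grip [-116.6  130.5] lean -0.221 d [-0.4 -2.9]
```

```bash
python3 - <<'E'
from kin import *
prev=np.array([-166.3,120.6])
for c in [(-156.4,101),(-150,104),(-144,107),(-138,111),(-135,114),(-132,116.5),(-128,118),(-124.5,118),(-121.4,117.5),(-121.4,113),(-121.4,109)]:
    c=np.array(c,float);th,e,g,l=solve(c);b=th-np.radians(40);u=np.array([-np.cos(b),np.sin(b)]);r=c-O
    print(c,'th %.3f grip %s lean %.3f'%(th,g.round(1),l),'d',(g-prev).round(1),'along %.1f perp %.1f'%(r@u,r[0]*u[1]-r[1]*u[0]));prev=g
E
```

```text
[-156.4  101. ] th 1.148 grip [-167.   120.3] lean 0.500 d [-0.7 -0.3] along 50.7 perp 16.6
[-150.  104.] th 1.151 grip [-157.8  124.6] lean 0.365 d [9.1 4.3] along 46.3 perp 22.0
[-144.  107.] th 1.222 grip [-149.1  128.4] lean 0.233 d [8.8 3.9] along 44.0 perp 24.2
[-138.  111.] th 1.414 grip [-140.   132.9] lean 0.092 d [9.  4.5] along 45.9 perp 22.3
[-135.  114.] th 1.594 grip [-135.5  136. ] lean 0.022 d [4.5 3.1] along 49.7 perp 18.0
[-132.   116.5] th 1.752 grip [-131.2  138.5] lean -0.038 d [4.3 2.5] along 52.6 perp 13.8
[-128.  118.] th 1.864 grip [-125.5  139.9] lean -0.112 d [5.6 1.4] along 53.6 perp 12.1
[-124.5  118. ] th 1.896 grip [-120.6  139.6] lean -0.179 d [ 4.9 -0.2] along 52.7 perp 13.6
[-121.4  117.5] th 1.906 grip [-116.2  138.9] lean -0.239 d [ 4.4 -0.8] along 51.2 perp 15.8
[-121.4  113. ] th 1.626 grip [-116.1  134.4] lean -0.242 d [ 0.1 -4.5] along 41.2 perp 26.7
[-121.4  109. ] th 1.351 grip [-116.6  130.5] lean -0.221 d [-0.4 -3.9] along 30.1 perp 33.7
```

Emit:
{"name": "step_arm", "arguments": {
  "targets": [
    [-1.8, 4, 0, 0, 30],
    [-1.8, 4, 0, 0, 30],
    [-1.9, 4.3, 0, 0, 30],
    [-1.9, 4.3, 0, 0, 30],
    [-2.2, 4.5, 0, 0, 30],
    [-2.3, 4.6, 0, 0, 30],
    [-1.5, 2.3, 0, 0, 30],
    [-1.6, 2.2, 0, 0, 30],
    [0, 0, 0, 0, 30]
  ]
}}

```text
t: 6.08
eef_pos: [0.5524, -0.0132, 0.1245]
eef_rot: [0.699, 0.108, 0.699, -0.109]
contact_force: [4.7, -4.5, -6.9]
finger_gap: 0.0356
```

```bash
python3 - <<'E'
from h import *
s,p,D=snap('wrist','5')
zoom('w5z',p,100,300,200,450,3)
snap('side','5')
E
```

```text
wrist 5 6.075 [ 0.5524 -0.0132  0.1245] ex 0.1571 ey -0.5298 F [ 4.7 -4.5 -6.9] gap 0.0356 toolz [ 9.527e-01 -3.038e-01 -2.000e-04]
side 5 6.125 [ 0.5524 -0.0133  0.1245] ex 0.1571 ey -0.5298 F [ 4.3 -4.4 -8.7] gap 0.0354 toolz [ 9.528e-01 -3.037e-01 -2.000e-04]
```

View pics/w5z.png

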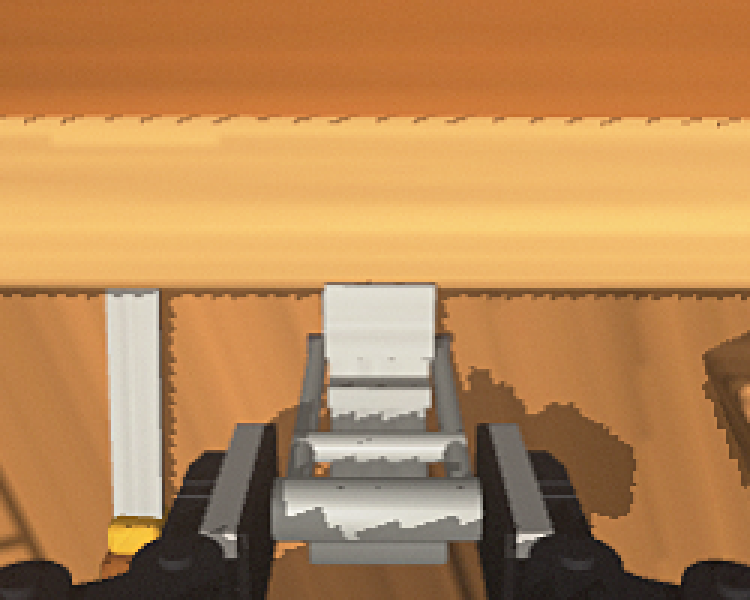

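```bash
python3 - <<'E'
from h import *
s,p,D=load('wrist','5')
for c in (315,325,335):
    print(c,[( r,(pts('wrist',[[c,r]],D,s)[0]@EX*1000).round(1).item()-292.2,(pts('wrist',[[c,r]],D,s)[0][2]*1000).round(0).item()) for r in range(216,286,3)])
E
```

```text
315 [(216, -115.5, 117.0), (219, -122.1, 106.0), (222, -123.39999999999998, 107.0), (225, -125.69999999999999, 106.0), (228, -125.69999999999999, 111.0), (231, -127.0, 112.0), (234, -129.0, 112.0), (237, -144.1, 85.0), (240, -145.6, 86.0), (243, -147.89999999999998, 86.0), (246, -136.7, 112.0), (249, -137.6, 114.0), (252, -139.89999999999998, 114.0), (255, -154.0, 92.0), (258, -155.29999999999998, 94.0), (261, -133.6, 135.0), (264, -134.29999999999998, 136.0), (267, -134.79999999999998, 138.0), (270, -136.89999999999998, 138.0), (273, -138.89999999999998, 137.0), (276, -139.89999999999998, 139.0), (279, -142.5, 137.0), (282, -165.79999999999998, 106.0), (285, -168.2, 106.0)]
325 [(216, -115.89999999999998, 116.0), (219, -122.19999999999999, 105.0), (222, -123.19999999999999, 107.0), (225, -125.39999999999998, 107.0), (228, -125.6, 111.0), (231, -127.1, 112.0), (234, -128.6, 113.0), (237, -144.0, 85.0), (240, -145.5, 86.0), (243, -147.6, 87.0), (246, -136.0, 113.0), (249, -137.2, 115.0), (252, -139.6, 114.0), (255, -153.39999999999998, 93.0), (258, -155.5, 93.0), (261, -133.3999999999
[... 264 characters left out ...]
.0), (219, -121.79999999999998, 106.0), (222, -124.1, 105.0), (225, -125.79999999999998, 106.0), (228, -125.29999999999998, 112.0), (231, -126.69999999999999, 113.0), (234, -128.89999999999998, 112.0), (237, -143.79999999999998, 85.0), (240, -145.7, 86.0), (243, -146.89999999999998, 88.0), (246, -136.0, 113.0), (249, -137.79999999999998, 114.0), (252, -139.29999999999998, 114.0), (255, -153.29999999999998, 93.0), (258, -155.0, 94.0), (261, -133.89999999999998, 134.0), (264, -134.1, 137.0), (267, -135.39999999999998, 137.0), (270, -136.89999999999998, 138.0), (273, -139.2, 137.0), (276, -139.2, 140.0), (279, -142.29999999999998, 138.0), (282, -164.7, 107.0), (285, -167.79999999999998, 106.0)]
```

View pics/side5.png

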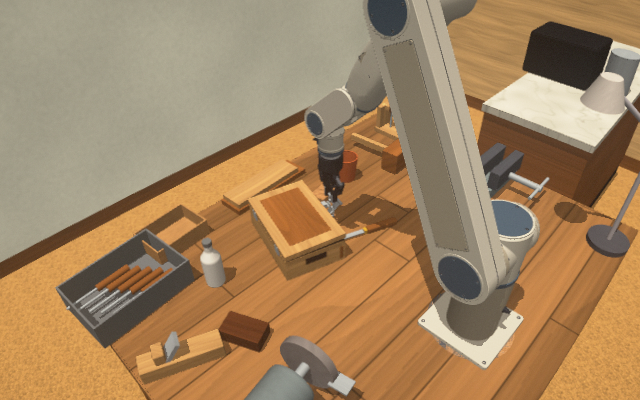

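The measured crossbar is at about (-139,111) mm in the chest frame, and the lever at about 1.45 rad. The bar has crept a few mm in the grip, so I'll continue with corrections.

Emit:
{"name": "step_arm", "arguments": {
  "targets": [
    [-1.7, 2.2, 0, 0, 30],
    [-1.8, 2.2, 0, 0, 30],
    [-1.8, 2.2, 0, 0, 30],
    [-1.5, 2.2, 0, 0, 30],
    [0, 0, 0, 0, 30]
  ]
}}

```text
t: 6.8
eef_pos: [0.5551, -0.0049, 0.1315]
eef_rot: [0.698, 0.109, 0.699, -0.109]
contact_force: [2.5, -5.0, -5.7]
finger_gap: 0.0356
```

```bash
cat >> h.py <<'E'
def prof(n,tag,c,r0,r1,st=2):
    s,p,D=load(n,tag)
    out=[]
    for r in range(r0,r1,st):
        q=np.median([pts(n,[[cc,r]],D,s)[0] for cc in (c-6,c,c+6)],axis=0)
        out.append((r,round(q@EX*1000-292.2,1),round(q[2]*1000,1)))
    print(out)
E
python3 - <<'E'
from h import *
s,p,D=snap('wrist','6')
zoom('w6z',p,100,300,200,450,3)
prof('wrist','6',325,226,300)
E
```

```text
wrist 6 6.8 [ 0.5551 -0.0049  0.1315] ex 0.1658 ey -0.5297 F [ 2.5 -5.  -5.7] gap 0.0356 toolz [ 9.524e-01 -3.050e-01 -3.000e-04]
[(226, np.float64(-115.8), np.float64(116.9)), (228, np.float64(-117.9), np.float64(116.2)), (230, np.float64(-123.4), np.float64(106.0)), (232, np.float64(-124.9), np.float64(106.1)), (234, np.float64(-125.9), np.float64(106.9)), (236, np.float64(-126.1), np.float64(109.4)), (238, np.float64(-126.7), np.float64(112.1)), (240, np.float64(-127.0), np.float64(112.7)), (242, np.float64(-128.3), np.float64(112.8)), (244, np.float64(-136.9), np.float64(99.0)), (246, np.float64(-137.9), np.float64(101.2)), (248, np.float64(-138.3), np.float64(102.0)), (250, np.float64(-130.8), np.float64(118.5)), (252, np.float64(-131.9), np.float64(119.2)), (254, np.float64(-132.4), np.float64(120.7)), (256, np.float64(-133.6), np.float64(121.0)), (258, np.float64(-135.0), np.float64(120.9)), (260, np.float64(-142.0), np.float64(111.2)), (262, np.float64(-127.2), np.float64(139.1)), (264, np.float64(-126.9), np.float64(141.4)), (266, np.float64(-127.2), np.float64(142.6)), (268, np.float64(-127.9), np.float64(143.5)), (270, np.float64(-129.0), np.float64(143.5)), (272, np.float64(-129.1), np.float64(144.5)), (274, np.float64(-129.8), np.float64(145.2)), (276, np.float64(-131.5), np.float64(145.2)), (278, np.float64(-132.2), np.float64(145.5)), (280, np.float64(-133.3), np.float64(146.1)), (282, np.float64(-135.6), np.float64(144.4)), (284, np.float64(-236.6), np.float64(0.6)), (286, np.float64(-238.8), np.float64(0.6)), (288, np.float64(-241.1), np.float64(0.4)), (290, np.float64(-243.2), np.float64(0.4)), (292, np.float64(-246.6), np.float64(-0.0)), (294, np.float64(-248.4), np.float64(0.8)), (296, np.float64(-251.7), np.float64(0.3)), (298, np.float64(-253.9), np.float64(0.7))]
```

View pics/w6z.png

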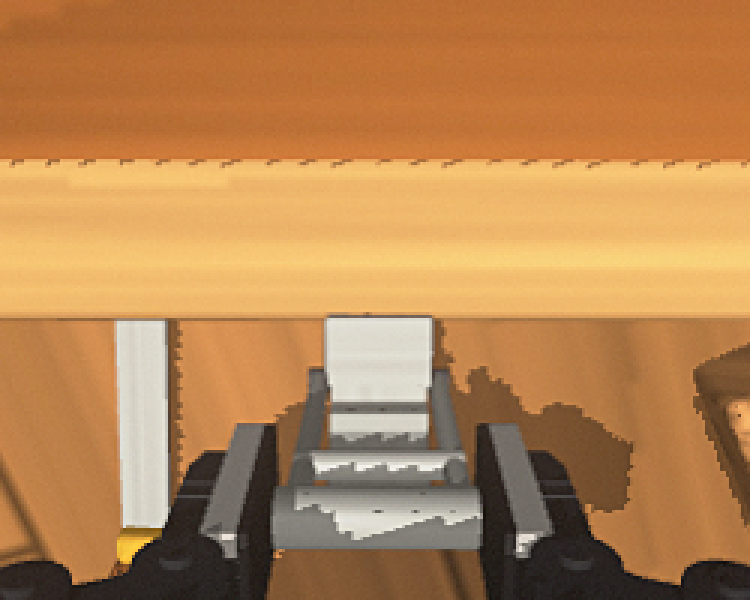

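Emit:
{"name": "step_arm", "arguments": {
  "targets": [
    [0, 2, 0, 0, 30],
    [0, 2, 0, 0, 30],
    [0, 2, 0, 0, 30],
    [0, 2, 0, 0, 30],
    [0, 2, 0, 0, 30],
    [0, 0, 0, 0, 30]
  ]
}}

```text
t: 7.6
eef_pos: [0.5582, 0.0046, 0.1318]
eef_rot: [0.699, 0.109, 0.699, -0.109]
contact_force: [2.2, -4.5, -2.9]
finger_gap: 0.0354
```

```bash
python3 - <<'E'
from h import *
s,p,D=snap('wrist','7')
zoom('w7z',p,150,300,240,420,4)
prof('wrist','7',325,236,300)
E
```

```text
wrist 7 7.6 [0.5582 0.0046 0.1318] ex 0.1759 ey -0.5298 F [ 2.2 -4.5 -2.9] gap 0.0354 toolz [ 9.523e-01 -3.051e-01  1.000e-04]
[(236, np.float64(-113.0), np.float64(116.0)), (238, np.float64(-114.1), np.float64(116.4)), (240, np.float64(-115.5), np.float64(116.7)), (242, np.float64(-117.0), np.float64(116.9)), (244, np.float64(-123.2), np.float64(106.4)), (246, np.float64(-125.1), np.float64(105.9)), (248, np.float64(-125.7), np.float64(107.2)), (250, np.float64(-125.7), np.float64(110.0)), (252, np.float64(-126.0), np.float64(112.0)), (254, np.float64(-127.1), np.float64(112.3)), (256, np.float64(-125.3), np.float64(116.6)), (258, np.float64(-125.0), np.float64(120.9)), (260, np.float64(-126.4), np.float64(121.1)), (262, np.float64(-126.9), np.float64(122.0)), (264, np.float64(-128.4), np.float64(122.2)), (266, np.float64(-118.5), np.float64(140.8)), (268, np.float64(-119.0), np.float64(142.5)), (270, np.float64(-119.4), np.float64(143.4)), (272, np.float64(-120.5), np.float64(143.9)), (274, np.float64(-120.5), np.float64(144.7)), (276, np.float64(-121.4), np.float64(145.7)), (278, np.float64(-122.3), np.float64(146.0)), (280, np.float64(-123.7), np.float64(145.6)), (282, np.float64(-124.7), np.float64(146.0)), (284, np.float64(-125.7), np.float64(146.1)), (286, np.float64(-127.8), np.float64(143.8)), (288, np.float64(-144.3), np.float64(123.3)), (290, np.float64(-233.9), np.float64(0.3)), (292, np.float64(-237.2), np.float64(0.8)), (294, np.float64(-239.1), np.float64(0.6)), (296, np.float64(-241.9), np.float64(0.1)), (298, np.float64(-244.7), np.float64(0.8))]
```

View pics/w7z.png

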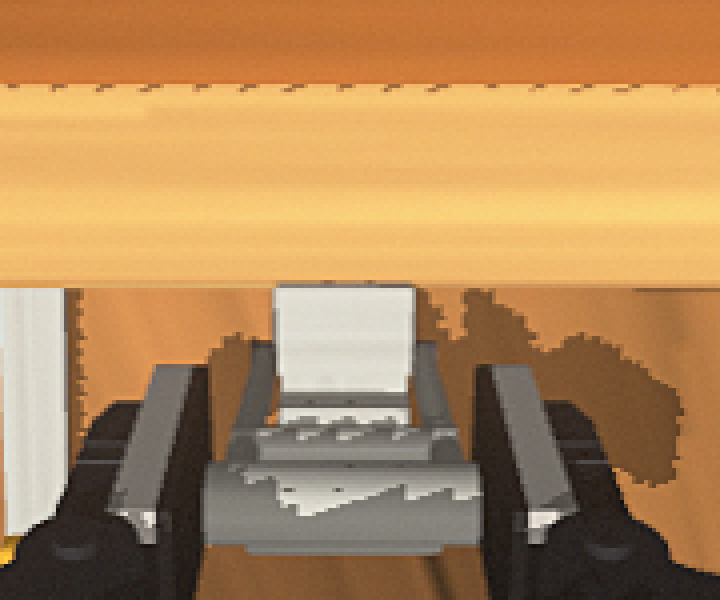

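The crossbar is at about (-127.5,118.5), clear above the lip. I'll go in another 6 mm towards the wall and watch the force.

Emit:
{"name": "step_arm", "arguments": {
  "targets": [
    [0.4, 1.5, 0, 0, 30],
    [0.4, 1.5, 0, 0, 30],
    [0.4, 1.5, 0, 0, 30],
    [0.4, 1.5, 0, 0, 30],
    [0, 0, 0, 0, 30]
  ]
}}

```text
t: 8.28
eef_pos: [0.5601, 0.0103, 0.1304]
eef_rot: [0.699, 0.109, 0.699, -0.109]
contact_force: [2.1, -4.4, -1.1]
finger_gap: 0.0351
```

```bash
python3 - <<'E'
from h import *
s,p,D=snap('wrist','8')
print('Fx chest',s['contact_force']@EX)
zoom('w8z',p,150,300,240,420,4)
prof('wrist','8',325,240,300)
E
```

```text
wrist 8 8.275 [0.5601 0.0103 0.1304] ex 0.1819 ey -0.5299 F [ 2.1 -4.4 -1.1] gap 0.0351 toolz [ 9.523e-01 -3.052e-01  3.000e-04]
Fx chest -3.573826910114428
[(240, np.float64(-108.9), np.float64(116.2)), (242, np.float64(-109.8), np.float64(116.8)), (244, np.float64(-111.3), np.float64(116.5)), (246, np.float64(-112.9), np.float64(117.0)), (248, np.float64(-113.2), np.float64(117.7)), (250, np.float64(-114.4), np.float64(116.2)), (252, np.float64(-116.1), np.float64(117.4)), (254, np.float64(-123.5), np.float64(106.1)), (256, np.float64(-125.5), np.float64(105.8)), (258, np.float64(-125.3), np.float64(108.5)), (260, np.float64(-124.9), np.float64(110.6)), (262, np.float64(-121.6), np.float64(119.6)), (264, np.float64(-121.7), np.float64(119.9)), (266, np.float64(-122.8), np.float64(121.3)), (268, np.float64(-113.3), np.float64(139.7)), (270, np.float64(-114.0), np.float64(140.9)), (272, np.float64(-114.8), np.float64(141.9)), (274, np.float64(-114.8), np.float64(143.1)), (276, np.float64(-115.5), np.float64(143.9)), (278, np.float64(-116.0), np.float64(144.9)), (280, np.float64(-117.0), np.float64(145.1)), (282, np.float64(-118.5), np.float64(145.2)), (284, np.float64(-119.6), np.float64(144.9)), (286, np.float64(-121.0), np.float64(144.9)), (288, np.float64(-137.2), np.float64(122.9)), (290, np.float64(-138.9), np.float64(123.9)), (292, np.float64(-139.3), np.float64(124.5)), (294, np.float64(-140.6), np.float64(124.6)), (296, np.float64(-141.9), np.float64(123.6)), (298, np.float64(-236.1), np.float64(0.5))]
```

View pics/w8z.png

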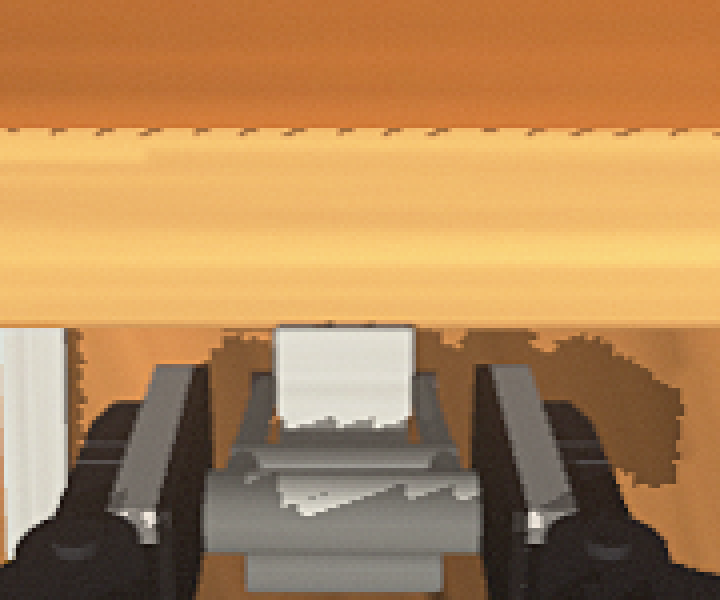

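Emit:
{"name": "step_arm", "arguments": {
  "targets": [
    [1, 0.7, 0, 0, 30],
    [0.5, 0.6, 0, 0, 30],
    [0, 0.7, 0, 0, 30],
    [0, 0, 0, 0, 30]
  ]
}}

```text
t: 8.82
eef_pos: [0.5608, 0.0124, 0.1293]
eef_rot: [0.699, 0.109, 0.699, -0.109]
contact_force: [1.9, -2.5, 5.4]
finger_gap: 0.0351
```

```bash
python3 - <<'E'
from h import *
s,p,D=snap('wrist','9')
print('Fx chest',s['contact_force']@EX)
zoom('w9z',p,200,300,260,390,6)
prof('wrist','9',325,244,300)
E
```

```text
wrist 9 8.825 [0.5608 0.0124 0.1293] ex 0.1841 ey -0.5299 F [ 1.9 -2.5  5.4] gap 0.0351 toolz [ 9.526e-01 -3.044e-01  4.000e-04]
Fx chest -1.7961424533073207
[(244, np.float64(-108.8), np.float64(116.1)), (246, np.float64(-109.7), np.float64(116.9)), (248, np.float64(-111.1), np.float64(117.1)), (250, np.float64(-112.3), np.float64(116.9)), (252, np.float64(-113.6), np.float64(117.0)), (254, np.float64(-114.9), np.float64(116.9)), (256, np.float64(-116.6), np.float64(116.6)), (258, np.float64(-124.1), np.float64(105.5)), (260, np.float64(-125.4), np.float64(105.9)), (262, np.float64(-126.0), np.float64(107.5)), (264, np.float64(-120.7), np.float64(118.6)), (266, np.float64(-121.7), np.float64(119.9)), (268, np.float64(-112.0), np.float64(137.7)), (270, np.float64(-111.9), np.float64(139.4)), (272, np.float64(-112.0), np.float64(141.2)), (274, np.float64(-112.8), np.float64(141.8)), (276, np.float64(-112.8), np.float64(143.5)), (278, np.float64(-114.4), np.float64(143.0)), (280, np.float64(-115.1), np.float64(143.6)), (282, np.float64(-116.0), np.float64(144.1)), (284, np.float64(-116.7), np.float64(144.4)), (286, np.float64(-118.2), np.float64(144.3)), (288, np.float64(-120.4), np.float64(143.0)), (290, np.float64(-137.2), np.float64(121.5)), (292, np.float64(-137.4), np.float64(122.6)), (294, np.float64(-139.1), np.float64(122.6)), (296, np.float64(-140.4), np.float64(122.9)), (298, np.float64(-141.0), np.float64(123.9))]
```

View pics/w9z.png

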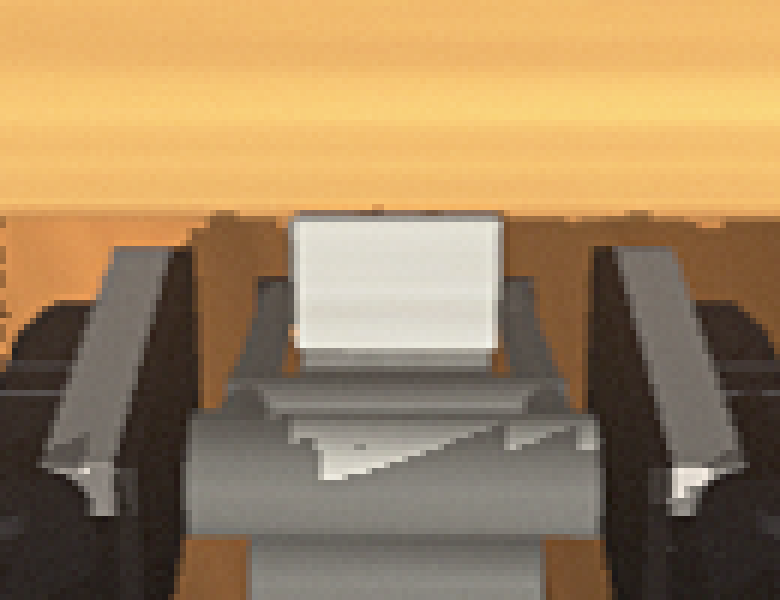

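Emit:
{"name": "step_arm", "arguments": {
  "targets": [
    [0, 0.8, 0, 0, 30],
    [0, 0.8, 0, 0, 30],
    [0, 0, 0, 0, 30]
  ]
}}

```text
t: 9.25
eef_pos: [0.5613, 0.0137, 0.1289]
eef_rot: [0.699, 0.109, 0.698, -0.109]
contact_force: [3.3, -2.9, -0.3]
finger_gap: 0.0354
```

Emit:
{"name": "step_arm", "arguments": {
  "targets": [
    [0, 0.8, 0, 0, 30],
    [0, 0, 0, 0, 30]
  ]
}}

```text
t: 9.5
eef_pos: [0.5615, 0.0143, 0.1288]
eef_rot: [0.699, 0.109, 0.699, -0.109]
contact_force: [3.4, -4.8, -1.1]
finger_gap: 0.0352
```

```bash
python3 - <<'E'
from h import *
s,p,D=snap('wrist','10')
print('Fx chest',s['contact_force']@EX)
zoom('w10z',p,200,300,260,390,6)
prof('wrist','10',325,250,300)
E
```

```text
wrist 10 9.5 [0.5615 0.0143 0.1288] ex 0.1861 ey -0.5299 F [ 3.4 -4.8 -1.1] gap 0.0352 toolz [ 9.522e-01 -3.053e-01  3.000e-04]
Fx chest -3.5086851698933774
[(250, np.float64(-110.2), np.float64(116.4)), (252, np.float64(-111.2), np.float64(117.2)), (254, np.float64(-112.6), np.float64(116.4)), (256, np.float64(-113.7), np.float64(117.4)), (258, np.float64(-114.9), np.float64(117.2)), (260, np.float64(-117.0), np.float64(117.0)), (262, np.float64(-124.6), np.float64(106.2)), (264, np.float64(-119.5), np.float64(117.7)), (266, np.float64(-119.8), np.float64(118.6)), (268, np.float64(-120.9), np.float64(119.3)), (270, np.float64(-110.3), np.float64(137.3)), (272, np.float64(-110.1), np.float64(140.4)), (274, np.float64(-111.3), np.float64(140.5)), (276, np.float64(-111.8), np.float64(141.5)), (278, np.float64(-112.7), np.float64(143.4)), (280, np.float64(-112.7), np.float64(143.1)), (282, np.float64(-113.6), np.float64(143.6)), (284, np.float64(-114.4), np.float64(144.1)), (286, np.float64(-116.3), np.float64(143.7)), (288, np.float64(-116.9), np.float64(144.3)), (290, np.float64(-119.4), np.float64(142.6)), (292, np.float64(-136.9), np.float64(120.3)), (294, np.float64(-136.9), np.float64(122.4)), (296, np.float64(-138.3), np.float64(122.4)), (298, np.float64(-139.1), np.float64(123.3))]
```

View pics/w10z.png

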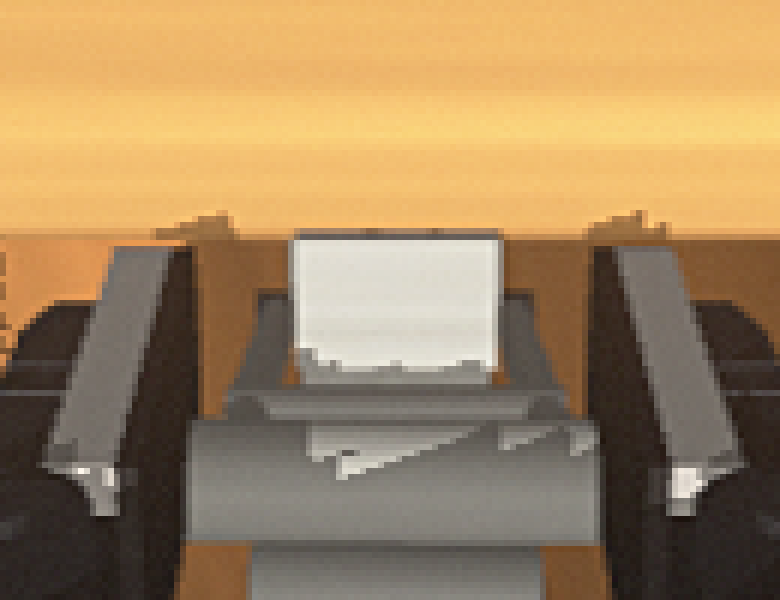

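Emit:
{"name": "step_arm", "arguments": {
  "targets": [
    [0, 0.8, 0, 0, 30],
    [0, 0.8, 0, 0, 30],
    [0, 0, 0, 0, 30]
  ]
}}

```text
t: 9.93
eef_pos: [0.5618, 0.0157, 0.1286]
eef_rot: [0.699, 0.109, 0.699, -0.109]
contact_force: [4.2, -6.1, -3.2]
finger_gap: 0.0355
```

Emit:
{"name": "step_arm", "arguments": {
  "targets": [
    [0.7, 0.2, 0, 0, 30],
    [0.7, 0, 0, 0, 30],
    [0, 0, 0, 0, 30]
  ]
}}

```text
t: 10.3
eef_pos: [0.5622, 0.0163, 0.1279]
eef_rot: [0.699, 0.109, 0.698, -0.109]
contact_force: [2.2, -3.7, 4.3]
finger_gap: 0.0353
```

```bash
python3 - <<'E'
from h import *
s,p,D=snap('wrist','11')
print('Fx chest',s['contact_force']@EX)
zoom('w11z',p,200,300,260,390,6)
prof('wrist','11',325,250,300)
E
```

```text
wrist 11 10.3 [0.5622 0.0163 0.1279] ex 0.1882 ey -0.5300 F [ 2.2 -3.7  4.3] gap 0.0353 toolz [ 9.523e-01 -3.053e-01  6.000e-04]
Fx chest -2.825192020491156
[(250, np.float64(-107.8), np.float64(116.2)), (252, np.float64(-109.3), np.float64(116.1)), (254, np.float64(-110.3), np.float64(117.0)), (256, np.float64(-111.7), np.float64(116.8)), (258, np.float64(-113.1), np.float64(116.4)), (260, np.float64(-114.8), np.float64(115.8)), (262, np.float64(-115.5), np.float64(116.9)), (264, np.float64(-116.7), np.float64(117.1)), (266, np.float64(-117.9), np.float64(117.3)), (268, np.float64(-118.4), np.float64(118.9)), (270, np.float64(-107.9), np.float64(137.8)), (272, np.float64(-108.0), np.float64(139.0)), (274, np.float64(-109.4), np.float64(139.5)), (276, np.float64(-108.8), np.float64(141.6)), (278, np.float64(-110.4), np.float64(142.0)), (280, np.float64(-111.8), np.float64(142.7)), (282, np.float64(-111.6), np.float64(143.1)), (284, np.float64(-113.7), np.float64(142.8)), (286, np.float64(-113.9), np.float64(143.6)), (288, np.float64(-115.3), np.float64(143.1)), (290, np.float64(-117.7), np.float64(142.0)), (292, np.float64(-138.8), np.float64(114.6)), (294, np.float64(-136.5), np.float64(118.7)), (296, np.float64(-137.0), np.float64(120.7)), (298, np.float64(-137.0), np.float64(122.2))]
```

View pics/w11z.png

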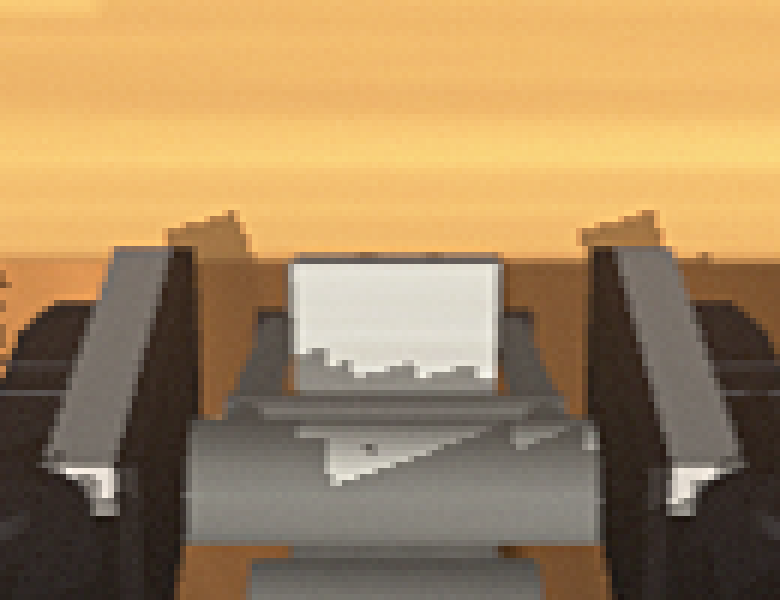

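The bar now covers the groove gap, centred near x=-121.8, which is the keeper. I'll lower it in small steps and feel for the seat.

Emit:
{"name": "step_arm", "arguments": {
  "targets": [
    [0.8, 0, 0, 0, 30],
    [0.8, 0, 0, 0, 30],
    [0, 0, 0, 0, 30]
  ]
}}

```text
t: 10.72
eef_pos: [0.5622, 0.0163, 0.1263]
eef_rot: [0.699, 0.109, 0.698, -0.109]
contact_force: [2.8, -2.0, 4.5]
finger_gap: 0.035
```

Emit:
{"name": "step_arm", "arguments": {
  "targets": [
    [0.8, 0, 0, 0, 30],
    [0.8, 0, 0, 0, 30],
    [0, 0, 0, 0, 30]
  ]
}}

```text
t: 11.1
eef_pos: [0.5622, 0.0162, 0.1246]
eef_rot: [0.699, 0.109, 0.698, -0.109]
contact_force: [2.7, -3.2, 4.4]
finger_gap: 0.0351
```

```bash
python3 - <<'E'
from h import *
s,p,D=snap('wrist','12')
print('Fx chest',s['contact_force']@EX)
zoom('w12z',p,200,300,260,390,6)
prof('wrist','12',325,250,300)
E
```

```text
wrist 12 11.1 [0.5622 0.0162 0.1246] ex 0.1882 ey -0.5300 F [ 2.7 -3.2  4.4] gap 0.0351 toolz [ 9.523e-01 -3.050e-01  6.000e-04]
Fx chest -2.20672328996508
[(250, np.float64(-106.0), np.float64(116.4)), (252, np.float64(-107.3), np.float64(116.4)), (254, np.float64(-108.3), np.float64(116.6)), (256, np.float64(-109.9), np.float64(116.5)), (258, np.float64(-111.0), np.float64(116.8)), (260, np.float64(-112.9), np.float64(116.7)), (262, np.float64(-114.0), np.float64(117.4)), (264, np.float64(-115.4), np.float64(117.5)), (266, np.float64(-116.6), np.float64(116.4)), (268, np.float64(-118.2), np.float64(115.0)), (270, np.float64(-108.7), np.float64(133.4)), (272, np.float64(-108.7), np.float64(136.5)), (274, np.float64(-109.0), np.float64(136.6)), (276, np.float64(-109.7), np.float64(137.5)), (278, np.float64(-110.3), np.float64(138.4)), (280, np.float64(-110.3), np.float64(139.2)), (282, np.float64(-111.1), np.float64(139.6)), (284, np.float64(-112.6), np.float64(140.1)), (286, np.float64(-114.5), np.float64(139.5)), (288, np.float64(-115.0), np.float64(140.2)), (290, np.float64(-117.8), np.float64(139.0)), (292, np.float64(-143.0), np.float64(104.8)), (294, np.float64(-144.1), np.float64(105.3)), (296, np.float64(-145.2), np.float64(106.2)), (298, np.float64(-145.3), np.float64(107.4))]
```

View pics/w12z.png

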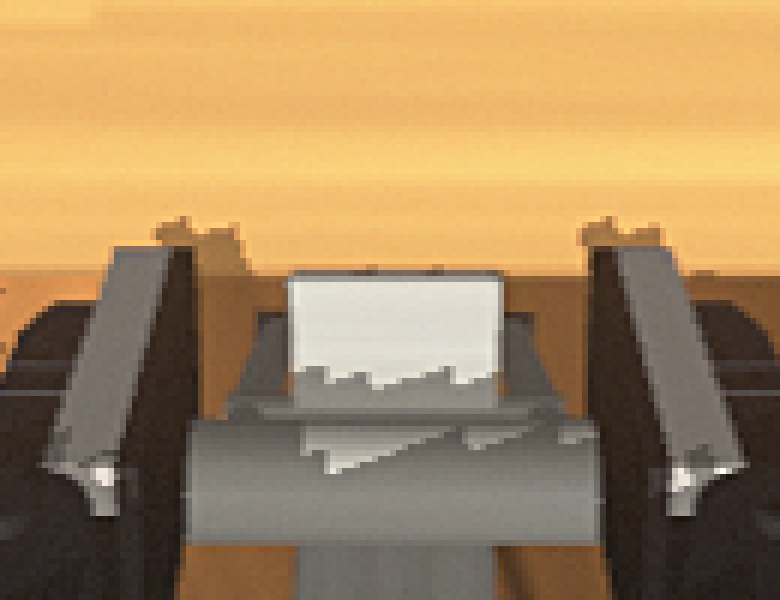

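Emit:
{"name": "step_arm", "arguments": {
  "targets": [
    [0.8, 0, 0, 0, 30],
    [0.8, 0, 0, 0, 30],
    [0, 0, 0, 0, 30]
  ]
}}

```text
t: 11.52
eef_pos: [0.5621, 0.0162, 0.1229]
eef_rot: [0.699, 0.109, 0.698, -0.109]
contact_force: [4.0, -3.4, 3.8]
finger_gap: 0.0352
```

Emit:
{"name": "step_arm", "arguments": {
  "targets": [
    [0.8, 0, 0, 0, 30],
    [0, 0, 0, 0, 30]
  ]
}}

```text
t: 11.78
eef_pos: [0.562, 0.0162, 0.122]
eef_rot: [0.699, 0.109, 0.699, -0.109]
contact_force: [3.4, -3.5, 4.4]
finger_gap: 0.0354
```

Emit:
{"name": "step_arm", "arguments": {
  "targets": [
    [0.6, 0, 0, 0, 30],
    [0, 0, 0, 0, 30]
  ]
}}

```text
t: 12.02
eef_pos: [0.562, 0.0161, 0.1214]
eef_rot: [0.699, 0.109, 0.698, -0.109]
contact_force: [4.1, -3.7, 3.8]
finger_gap: 0.0353
```

Emit:
{"name": "step_arm", "arguments": {
  "targets": [
    [0.5, 0, 0, 0, 30],
    [0, 0, 0, 0, 30]
  ]
}}

```text
t: 12.28
eef_pos: [0.5621, 0.0162, 0.1209]
eef_rot: [0.699, 0.109, 0.698, -0.109]
contact_force: [3.4, -4.9, 3.9]
finger_gap: 0.0354
```

```bash
python3 - <<'E'
from h import *
s,p,D=snap('wrist','13')
print('Fx chest',s['contact_force']@EX)
zoom('w13z',p,200,300,260,390,6)
prof('wrist','13',325,250,300)
E
```

```text
wrist 13 12.275 [0.5621 0.0162 0.1209] ex 0.1881 ey -0.5299 F [ 3.4 -4.9  3.9] gap 0.0354 toolz [ 9.524e-01 -3.050e-01  4.000e-04]
Fx chest -3.616197728775063
[(250, np.float64(-103.8), np.float64(116.6)), (252, np.float64(-105.4), np.float64(116.1)), (254, np.float64(-106.8), np.float64(116.2)), (256, np.float64(-108.3), np.float64(116.4)), (258, np.float64(-109.3), np.float64(116.3)), (260, np.float64(-110.7), np.float64(116.1)), (262, np.float64(-111.5), np.float64(116.6)), (264, np.float64(-113.7), np.float64(117.0)), (266, np.float64(-114.0), np.float64(116.8)), (268, np.float64(-115.5), np.float64(116.8)), (270, np.float64(-108.7), np.float64(129.9)), (272, np.float64(-108.8), np.float64(131.6)), (274, np.float64(-109.0), np.float64(133.7)), (276, np.float64(-109.0), np.float64(134.0)), (278, np.float64(-109.9), np.float64(135.4)), (280, np.float64(-111.5), np.float64(134.9)), (282, np.float64(-112.0), np.float64(135.6)), (284, np.float64(-113.3), np.float64(135.9)), (286, np.float64(-114.2), np.float64(136.1)), (288, np.float64(-115.2), np.float64(136.4)), (290, np.float64(-116.8), np.float64(135.0)), (292, np.float64(-147.9), np.float64(94.0)), (294, np.float64(-148.6), np.float64(95.8)), (296, np.float64(-149.6), np.float64(96.7)), (298, np.float64(-151.3), np.float64(96.3))]
```

View pics/w13z.png

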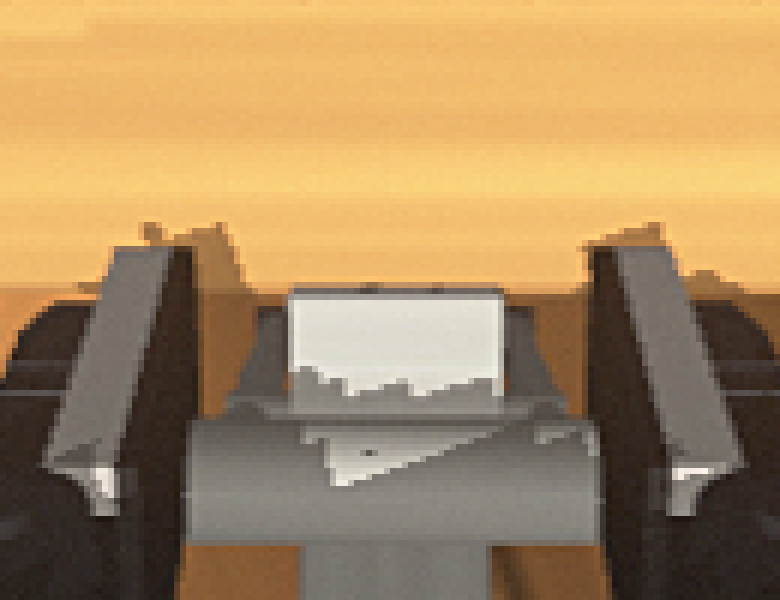

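Emit:
{"name": "step_arm", "arguments": {
  "targets": [
    [0.5, 0, 0, 0, 30],
    [0, 0, 0, 0, 30]
  ]
}}

```text
t: 12.58
eef_pos: [0.5621, 0.0162, 0.1204]
eef_rot: [0.699, 0.109, 0.698, -0.109]
contact_force: [3.6, -4.0, 3.2]
finger_gap: 0.0353
```

Emit:
{"name": "step_arm", "arguments": {
  "targets": [
    [0.5, 0, 0, 0, 30],
    [0, 0, 0, 0, 30]
  ]
}}

```text
t: 12.82
eef_pos: [0.562, 0.0161, 0.1199]
eef_rot: [0.699, 0.109, 0.699, -0.109]
contact_force: [4.2, -4.5, 3.3]
finger_gap: 0.0355
```

Emit:
{"name": "step_arm", "arguments": {
  "targets": [
    [0.5, 0, 0, 0, 30],
    [0, 0, 0, 0, 30]
  ]
}}

```text
t: 13.08
eef_pos: [0.5621, 0.0162, 0.1196]
eef_rot: [0.699, 0.109, 0.698, -0.109]
contact_force: [3.9, -4.2, 5.0]
finger_gap: 0.0353
```

```bash
python3 - <<'E'
from h import *
s,p,D=snap('wrist','14')
print('Fx chest',s['contact_force']@EX)
zoom('w14z',p,200,300,260,390,6)
prof('wrist','14',325,260,300)
E
```

```text
wrist 14 13.075 [0.5621 0.0162 0.1196] ex 0.1881 ey -0.5300 F [ 3.9 -4.2  5. ] gap 0.0353 toolz [ 9.524e-01 -3.050e-01  5.000e-04]
Fx chest -2.8100108666142165
[(260, np.float64(-110.0), np.float64(116.1)), (262, np.float64(-111.4), np.float64(115.8)), (264, np.float64(-112.4), np.float64(116.8)), (266, np.float64(-113.8), np.float64(116.7)), (268, np.float64(-115.0), np.float64(116.4)), (270, np.float64(-108.2), np.float64(129.3)), (272, np.float64(-108.9), np.float64(130.7)), (274, np.float64(-108.7), np.float64(131.4)), (276, np.float64(-109.1), np.float64(133.1)), (278, np.float64(-110.5), np.float64(133.1)), (280, np.float64(-111.0), np.float64(134.1)), (282, np.float64(-111.9), np.float64(134.6)), (284, np.float64(-112.4), np.float64(135.0)), (286, np.float64(-114.3), np.float64(134.9)), (288, np.float64(-115.3), np.float64(135.3)), (290, np.float64(-117.2), np.float64(133.3)), (292, np.float64(-150.0), np.float64(90.4)), (294, np.float64(-151.0), np.float64(90.6)), (296, np.float64(-151.8), np.float64(91.6)), (298, np.float64(-153.5), np.float64(92.4))]
```

View pics/w14z.png

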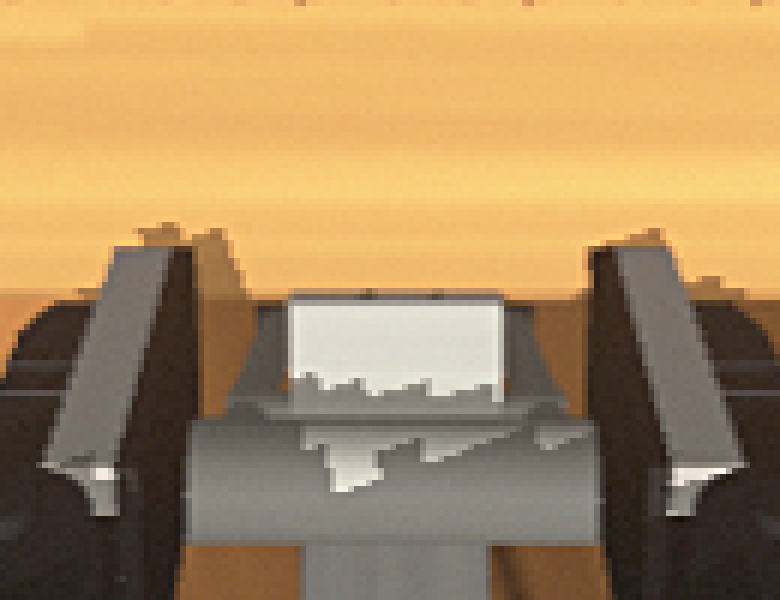

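Emit:
{"name": "step_arm", "arguments": {
  "targets": [
    [0.4, 0, 0, 0, 30],
    [0, 0, 0, 0, 30]
  ]
}}

```text
t: 13.38
eef_pos: [0.5621, 0.0161, 0.1194]
eef_rot: [0.699, 0.109, 0.698, -0.109]
contact_force: [3.4, -4.0, 7.0]
finger_gap: 0.0351
```

Emit:
{"name": "step_arm", "arguments": {
  "targets": [
    [0.4, 0, 0, 0, 30],
    [0, 0, 0, 0, 30]
  ]
}}

```text
t: 13.62
eef_pos: [0.5621, 0.0161, 0.1191]
eef_rot: [0.699, 0.109, 0.698, -0.109]
contact_force: [2.0, -4.6, 8.0]
finger_gap: 0.0356
```

Emit:
{"name": "step_arm", "arguments": {
  "targets": [
    [0.4, 0, 0, 0, 30],
    [0, 0, 0, 0, 30]
  ]
}}

```text
t: 13.88
eef_pos: [0.5621, 0.0161, 0.1189]
eef_rot: [0.699, 0.109, 0.698, -0.109]
contact_force: [1.8, -4.6, 11.4]
finger_gap: 0.0354
```

Fz rises from 4 to 11 N with almost no motion, so it has bottomed in the groove. I'll let go and check.

Emit:
{"name": "step_arm", "arguments": {
  "targets": [
    [-0.8, 0, 0, 0, 30],
    [0, 0, 0, 0, 36],
    [0, 0, 0, 0, 45],
    [0, 0, 0, 0, 60],
    [0, 0, 0, 0, 70]
  ]
}}

```text
t: 14.5
eef_pos: [0.561, 0.0165, 0.1185]
eef_rot: [0.698, 0.109, 0.699, -0.109]
contact_force: [-0.5, 0.6, 0.2]
finger_gap: 0.07
```

Emit:
{"name": "step_arm", "arguments": {
  "targets": [
    [-10, 0, 0, 0, 80],
    [-20, 0, 0, 0, 80],
    [-20, 0, 0, 0, 80],
    [-10, 0, 0, 0, 80],
    [0, 0, 0, 0, 80]
  ]
}}

```text
t: 15.12
eef_pos: [0.5623, 0.0163, 0.1799]
eef_rot: [0.699, 0.109, 0.698, -0.109]
contact_force: [-1.2, -0.0, -0.5]
finger_gap: 0.0798
```

```bash
python3 - <<'E'
from h import *
s,p,D=snap('wrist','15')
zoom('w15z',p,150,300,240,420,4)
prof('wrist','15',325,190,290,3)
s,p,D=snap('side','15');zoom('s15z',p,170,260,280,400,6)
E
```

```text
wrist 15 15.125 [0.5623 0.0163 0.1799] ex 0.1883 ey -0.5301 F [-1.2 -0.  -0.5] gap 0.0798 toolz [ 0.9523 -0.305   0.0016]
[(190, np.float64(-87.3), np.float64(112.9)), (193, np.float64(-89.2), np.float64(113.5)), (196, np.float64(-91.8), np.float64(113.5)), (199, np.float64(-94.0), np.float64(113.5)), (202, np.float64(-96.2), np.float64(114.1)), (205, np.float64(-98.7), np.float64(113.6)), (208, np.float64(-101.6), np.float64(113.2)), (211, np.float64(-103.7), np.float64(113.9)), (214, np.float64(-104.6), np.float64(116.4)), (217, np.float64(-107.5), np.float64(116.2)), (220, np.float64(-110.2), np.float64(115.4)), (223, np.float64(-112.3), np.float64(116.2)), (226, np.float64(-109.3), np.float64(129.0)), (229, np.float64(-111.0), np.float64(131.3)), (232, np.float64(-111.5), np.float64(134.6)), (235, np.float64(-114.4), np.float64(134.2)), (238, np.float64(-116.6), np.float64(134.9)), (241, np.float64(-143.9), np.float64(83.4)), (244, np.float64(-146.0), np.float64(85.0)), (247, np.float64(-148.6), np.float64(86.1)), (250, np.float64(-150.7), np.float64(88.7)), (253, np.float64(-152.9), np.float64(90.4)), (256, np.float64(-155.0), np.float64(91.1)), (259, np.float64(-155.5), np.float64(92.9)), (262, np.float64(-158.9), np.float64(95.2)), (265, np.float64(-161.2), np.float64(96.0)), (268, np.float64(-163.5), np.float64(98.0)), (271, np.float64(-164.0), np.float64(101.3)), (274, np.float64(-162.7), np.float64(103.2)), (277, np.float64(-167.8), np.float64(104.5)), (280, np.float64(-172.4), np.float64(103.1)), (283, np.float64(-245.6), np.float64(-0.6)), (286, np.float64(-249.4), np.float64(0.4)), (289, np.float64(-253.7), np.float64(0.9))]
side 15 15.175 [0.5618 0.0162 0.1791] ex 0.1881 ey -0.5296 F [-0.5 -0.2 -0.7] gap 0.0799 toolz [ 9.523e-01 -3.050e-01  2.000e-04]
```

View pics/w15z.png

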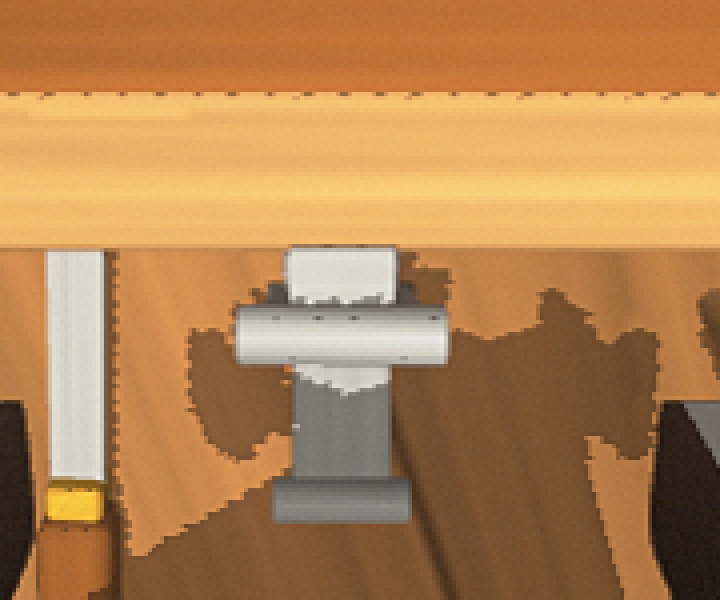

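View pics/s15z.png

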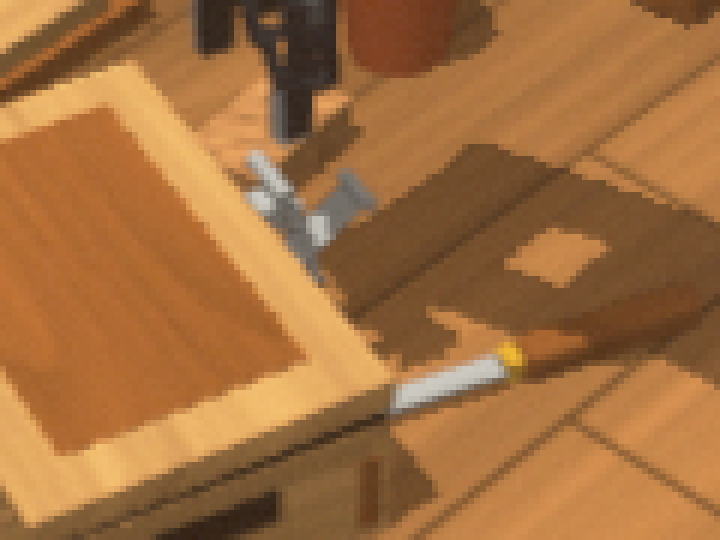

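The loop sits behind the lip and inside the wall. The roll end is at z≈99, giving a lever angle of about 1.35 rad, which is exactly what the model predicts for a seated crossbar. Next I turn the tool −90° so the jaws lie along chest x. Pressing with the chest-side finger keeps the gripper body clear of the grip bar.

Emit:
{"name": "step_arm", "arguments": {
  "targets": [
    [-10, 0, 0, -10, 60],
    [0, 0, 0, -10, 40],
    [0, 0, 0, -10, 30],
    [0, 0, 0, -10, 30],
    [0, 0, 0, -10, 30],
    [0, 0, 0, -10, 30],
    [0, 0, 0, -10, 30],
    [0, 0, 0, -10, 30],
    [0, 0, 0, -10, 30],
    [0, 0, -40, 0, 30],
    [0, 0, -40, 0, 30],
    [0, 0, 0, 0, 30]
  ]
}}

```text
t: 16.73
eef_pos: [0.5361, -0.0617, 0.188]
eef_rot: [0.571, -0.415, 0.572, 0.416]
contact_force: [0.5, 0.1, -0.1]
finger_gap: 0.0305
```

```bash
python3 - <<'E'
from h import *
s,p,D=snap('wrist','16')
print(s['eef_pos']@EX*1000-292.2)
E
```

```text
wrist 16 16.725 [ 0.5361 -0.0617  0.188 ] ex 0.1061 ey -0.5291 F [ 0.5  0.1 -0.1] gap 0.0305 toolz [ 3.078e-01  9.514e-01 -6.000e-04]
-186.1494131533728
```

View pics/wrist16.png

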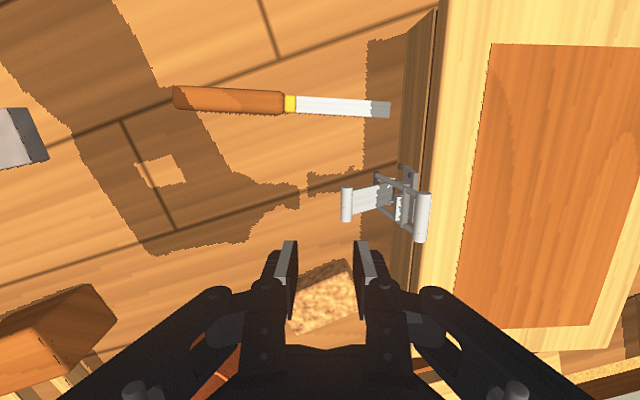

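```bash
python3 - <<'E'
from h import *
s,p,D=load('wrist','16'); zoom('w16z',p,150,330,270,450,4)
for r in (195,205,215):
    for c in range(338,362,2):
        q=pts('wrist',[[c,r]],D,s)[0]; print((c,r),(q@EX*1000-292.2).round(1),((q@EY+.5298)*1000).round(1),(q[2]*1000).round(1),end=' | ')
    print()
P=lambda c,r,z:(lambda q:((q@EX*1000-292.2).round(1),((q@EY+.5298)*1000).round(1)))(atz('wrist',[[c,r]],[z],s)[0])
print('grip bar mid',P(422,217,.130))
E
```

```text
(338, 195) -171.0 -23.6 0.1 | (340, 195) -168.7 -23.4 0.7 | (342, 195) -172.4 8.2 101.4 | (344, 195) -170.8 8.6 102.8 | (346, 195) -169.3 9.0 104.2 | (348, 195) -167.6 8.9 103.7 | (350, 195) -166.0 8.9 103.7 | (352, 195) -164.0 7.9 100.4 | (354, 195) -162.1 7.0 97.7 | (356, 195) -160.1 6.2 95.2 | (358, 195) -158.4 6.1 94.7 | (360, 195) -156.5 5.7 93.5 | 
(338, 205) -170.8 -36.2 -0.0 | (340, 205) -168.5 -36.1 0.3 | (342, 205) -172.2 -0.5 101.6 | (344, 205) -170.7 0.0 103.0 | (346, 205) -169.2 0.6 104.8 | (348, 205) -167.4 0.2 103.4 | (350, 205) -165.8 0.2 103.5 | (352, 205) -163.8 -0.8 100.8 | (354, 205) -161.8 -2.0 97.3 | (356, 205) -159.8 -3.0 94.4 | (358, 205) -158.0 -3.0 94.4 | (360, 205) -156.3 -3.2 93.8 | 
(338, 215) -170.7 -48.9 0.5 | (340, 215) -168.3 -48.5 1.4 | (342, 215) -172.2 -8.8 103.2 | (344, 215) -170.5 -8.8 103.3 | (346, 215) -168.9 -8.5 103.9 | (348, 215) -167.3 -8.4 104.2 | (350, 215) -165.5 -8.6 103.8 | (352, 215) -163.5 -9.9 100.5 | (354, 215) -151.3 -48.8 0.6 | (356, 215) -148.7 -49.2 -0.3 | (358, 215) -146.4 -49.1 0.1 | (360, 215) -143.8 -49.3 -0.5 | 
grip bar mid (np.float64(-114.4), np.float64(0.0))
```

View pics/w16z.png

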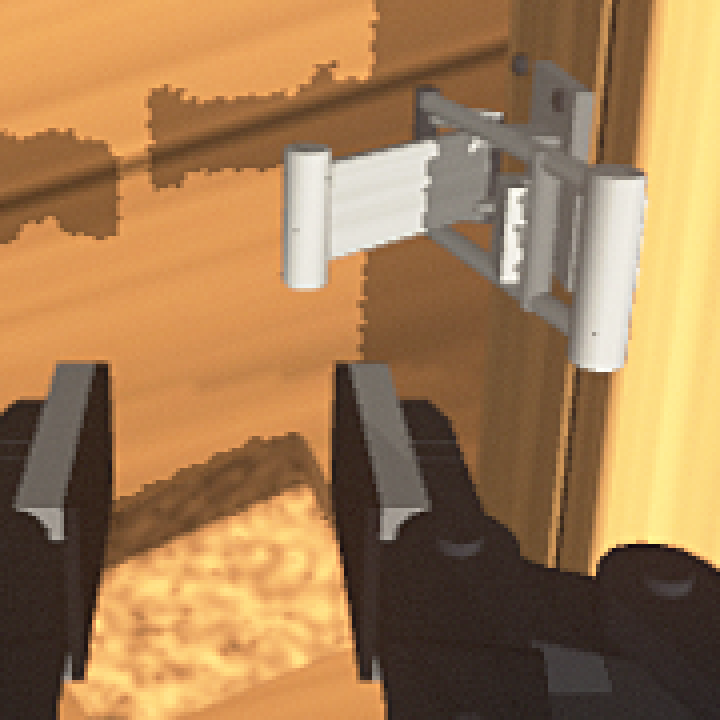

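The lever's roll is at x≈-167.5, z≈99.4. The finger plates are only about 5 mm thick, so I'll press with the plate turned 15° and the jaws open wider. That gives more contact width across the roll and more body clearance.

Emit:
{"name": "step_arm", "arguments": {
  "targets": [
    [0, 5.8, -5.5, 0, 45],
    [0, 0, 0, 10, 45],
    [0, 0, 0, 5, 45],
    [25, 0, 0, 0, 45],
    [25, 0, 0, 0, 45],
    [20, 0, 0, 0, 45],
    [5, 0, 0, 0, 45],
    [0, 0, 0, 0, 45]
  ]
}}

```text
t: 17.77
eef_pos: [0.5303, -0.063, 0.114]
eef_rot: [0.62, -0.339, 0.621, 0.339]
contact_force: [-1.3, -1.1, -0.4]
finger_gap: 0.0452
```

```bash
cat >> h.py <<'E'
def cf(q): return np.array([q@EX*1000-292.2,(q@EY+.5298)*1000,q[2]*1000]).round(1)
E
python3 - <<'E'
from h import *
s,p,D=snap('wrist','17');print(cf(s['eef_pos']))
zoom('w17z',p,180,330,290,470,4)
E
```

```text
wrist 17 17.775 [ 0.5303 -0.063   0.114 ] ex 0.1030 ey -0.5240 F [-1.3 -1.1 -0.4] gap 0.0452 toolz [ 5.405e-01  8.413e-01 -1.000e-04]
[-189.2    5.8  114. ]
```

View pics/w17z.png

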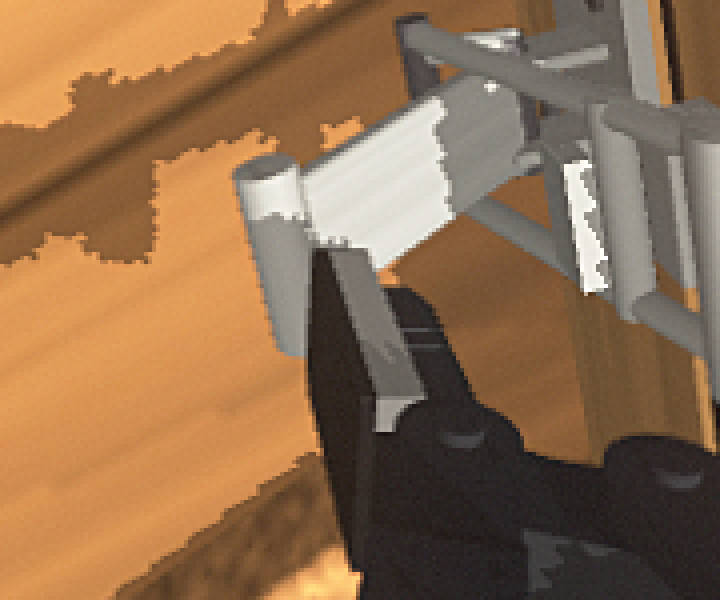

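```bash
python3 - <<'E'
from h import *
s,p,D=load('wrist','17');Rt=rot(s['eef_rot'])
T=lambda v: s['eef_pos']+Rt@(np.array(v)/1000)
for v in [(-3.6,11,22.6),(-3.6,11,27.6),(0,11,22.6),(0,11,27.6),(-3.6,-11,22.6),(-3.6,-11,27.6)]:
    q=T(v);u=proj('wrist',q,s)[0];print(v,cf(q),u.round(1),((u-[290,180])*4).round(0))
# roll depth pts
for r in (222,230,240,250):
    for c in range(348,370,3):
        q=pts('wrist',[[c,r]],D,s)[0];print((c,r),cf(q).tolist(),end=' ')
    print()
# plate depth
for (c,r) in [(376,244),(378,250),(382,260)]:
    print((c,r),cf(pts('wrist',[[c,r]],D,s)[0]))
E
```

```text
(-3.6, 11, 22.6) [-164.5   10.7  117.6] [368.5 239.8] [314. 239.]
(-3.6, 11, 27.6) [-159.7    9.4  117.6] [377.9 239.8] [352. 239.]
(0, 11, 22.6) [-164.5   10.7  114. ] [367.5 236.8] [310. 227.]
(0, 11, 27.6) [-159.7    9.4  114. ] [376.8 236.8] [347. 227.]
(-3.6, -11, 22.6) [-170.2  -10.6  117.6] [366.6 275.8] [306. 383.]
(-3.6, -11, 27.6) [-165.3  -11.9  117.6] [375.6 275.8] [343. 383.]
(348, 222) [-175.6, -26.9, 0.4] (351, 222) [-171.4, 15.4, 100.3] (354, 222) [-169.7, 14.9, 100.1] (357, 222) [-168.0, 15.4, 102.2] (360, 222) [-166.4, 14.6, 101.3] (363, 222) [-164.7, 14.9, 103.1] (366, 222) [-162.8, 11.0, 95.4] (369, 222) [-161.1, 10.9, 96.2] 
(348, 230) [-177.5, -34.9, 0.4] (351, 230) [-172.5, 11.2, 101.9] (354, 230) [-170.8, 12.1, 104.7] (357, 230) [-169.2, 10.9, 103.2] (360, 230) [-167.5, 10.8, 103.8] (363, 230) [-165.8, 10.4, 104.0] (366, 230) [-164.0, 7.3, 98.4] (369, 230) [-162.2, 5.9, 96.4] 
(348, 240) [-179.9, -44.8, 1.2] (351, 240) [-177.1, -45.9, 0.5] (354, 240) [-172.3, 4.8, 102.4] (357, 240) [-170.6, 5.0, 103.8] (360, 240) [-168.9, 4.9, 104.4] (363, 240) [-167.2, 4.1, 103.7] (366, 240) [-165.5, 3.3, 103.1] (369, 240) [-163.6, -0.1, 97.3] 
(348, 250) [-182.4, -55.5, 1.0] (351, 250) [-179.6, -56.8, -0.0] (354, 250) [-173.8, -2.4, 101.0] (357, 250) [-172.0, -1.9, 102.7] (360, 250) [-170.3, -0.9, 105.2] (363, 250) [-168.6, -2.1, 104.0] (366, 250) [-166.9, -2.6, 103.8] (369, 250) [-165.7, 8.9, 125.2] 
(376, 244) [-161.5    9.9  122.6]
(378, 250) [-161.6   10.5  130.1]
(382, 260) [-161.4   10.   138.9]
```

Emit:
{"name": "step_arm", "arguments": {
  "targets": [
    [0, -0.9, -3.6, 0, 45],
    [5, 0, 0, 0, 45],
    [5, 0, 0, 0, 45],
    [0, 0, 0, 0, 45]
  ]
}}

```text
t: 18.32
eef_pos: [0.5287, -0.0669, 0.1035]
eef_rot: [0.62, -0.338, 0.621, 0.339]
contact_force: [-0.4, -0.5, -0.8]
finger_gap: 0.0448
```

```bash
python3 - <<'E'
from h import *
s,p,D=snap('wrist','18');print(cf(s['eef_pos']))
zoom('w18z',p,180,330,290,470,4)
E
```

```text
wrist 18 18.325 [ 0.5287 -0.0669  0.1035] ex 0.0988 ey -0.5237 F [-0.4 -0.5 -0.8] gap 0.0448 toolz [ 5.412e-01  8.409e-01 -4.000e-04]
[-193.4    6.1  103.5]
```

View pics/w18z.png

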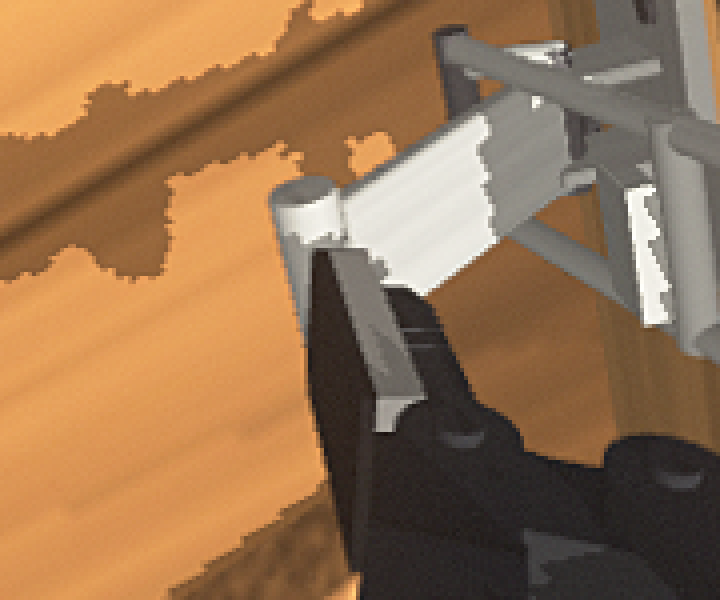

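Emit:
{"name": "step_arm", "arguments": {
  "targets": [
    [2, 0, 0, 0, 45],
    [1.5, 0, 0, 0, 45],
    [0, 0, 0, 0, 45]
  ]
}}

```text
t: 18.75
eef_pos: [0.5292, -0.0673, 0.1008]
eef_rot: [0.621, -0.339, 0.621, 0.339]
contact_force: [-0.4, -2.3, 3.4]
finger_gap: 0.045
```

Emit:
{"name": "step_arm", "arguments": {
  "targets": [
    [1.5, 0, 0, 0, 45],
    [1.5, 0, 0, 0, 45],
    [0, 0, 0, 0, 45]
  ]
}}

```text
t: 19.12
eef_pos: [0.5294, -0.0675, 0.098]
eef_rot: [0.621, -0.339, 0.621, 0.338]
contact_force: [-2.5, -4.5, 7.2]
finger_gap: 0.0446
```

Emit:
{"name": "step_arm", "arguments": {
  "targets": [
    [1.5, 0, 0, 0, 45],
    [1.5, 0, 0, 0, 45],
    [0, 0, 0, 0, 45]
  ]
}}

```text
t: 19.5
eef_pos: [0.5297, -0.0675, 0.0951]
eef_rot: [0.621, -0.339, 0.62, 0.338]
contact_force: [-1.1, -3.8, 5.5]
finger_gap: 0.0447
```

```bash
python3 - <<'E'
from h import *
s,p,D=snap('wrist','19');print(cf(s['eef_pos']))
zoom('w19z',p,180,330,290,470,4)
for r in (226,232,238):
    for c in range(360,384,3):
        q=pts('wrist',[[c,r]],D,s)[0];print((c,r),cf(q).tolist(),end=' ')
    print()
E
```

```text
wrist 19 19.5 [ 0.5297 -0.0675  0.0951] ex 0.0985 ey -0.5248 F [-1.1 -3.8  5.5] gap 0.0447 toolz [5.411e-01 8.409e-01 1.000e-04]
[-193.7    5.    95.1]
(360, 226) [-171.5, 14.9, 90.5] (363, 226) [-169.9, 14.8, 91.1] (366, 226) [-165.1, -27.5, 0.7] (369, 226) [-162.6, -28.4, 0.3] (372, 226) [-160.0, -29.2, 0.1] (375, 226) [-163.3, 11.2, 87.1] (378, 226) [-161.6, 10.4, 86.3] (381, 226) [-160.1, 10.6, 87.7] 
(360, 232) [-172.4, 15.4, 98.8] (363, 232) [-170.8, 13.9, 96.6] (366, 232) [-169.3, 13.5, 96.6] (369, 232) [-167.5, 10.6, 91.4] (372, 232) [-166.0, 10.4, 92.0] (375, 232) [-164.3, 9.4, 90.8] (378, 232) [-162.6, 8.3, 89.5] (381, 232) [-161.0, 7.8, 89.3] 
(360, 238) [-173.1, 11.7, 98.3] (363, 238) [-171.6, 11.3, 98.2] (366, 238) [-170.0, 10.0, 96.5] (369, 238) [-168.4, 8.2, 93.7] (372, 238) [-166.7, 6.6, 91.4] (375, 238) [-165.1, 6.0, 91.2] (378, 238) [-163.4, 5.2, 90.4] (381, 238) [-161.7, 4.0, 89.1]
```

View pics/w19z.png

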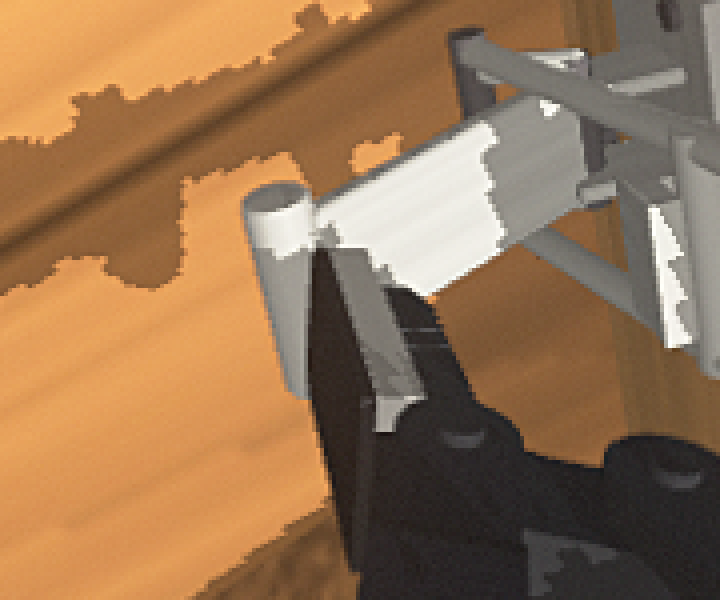

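Emit:
{"name": "step_arm", "arguments": {
  "targets": [
    [0, 0.1, -1.7, 0, 45],
    [0.3, 0.1, -1.6, 0, 45],
    [2.3, -0.3, -1.1, 0, 45],
    [2.3, -0.3, -1.1, 0, 45],
    [2.3, -0.3, -1.1, 0, 45],
    [0, 0, 0, 0, 45]
  ]
}}

```text
t: 20.3
eef_pos: [0.5267, -0.0733, 0.0874]
eef_rot: [0.621, -0.339, 0.62, 0.338]
contact_force: [2.0, -1.0, 3.1]
finger_gap: 0.045
```

```bash
python3 - <<'E'
from h import *
s,p,D=snap('wrist','20');print(cf(s['eef_pos']))
zoom('w20z',p,180,330,290,470,4)
E
```

```text
wrist 20 20.3 [ 0.5267 -0.0733  0.0874] ex 0.0921 ey -0.5237 F [ 2.  -1.   3.1] gap 0.045 toolz [5.412e-01 8.409e-01 3.000e-04]
[-200.1    6.1   87.4]
```

View pics/w20z.png

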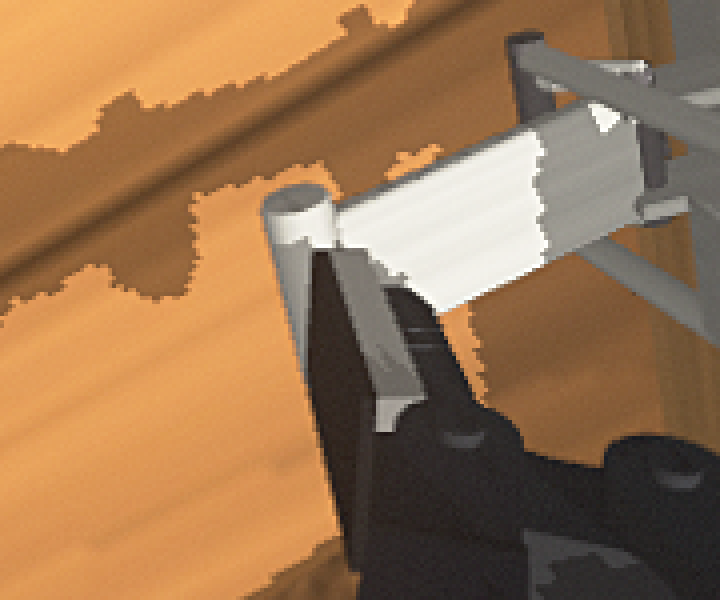

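Emit:
{"name": "step_arm", "arguments": {
  "targets": [
    [2.1, -0.2, -1, 0, 45],
    [2.1, -0.2, -1, 0, 45],
    [2.1, -0.2, -1, 0, 45],
    [2.1, -0.2, -1, 0, 45],
    [0, 0, 0, 0, 45]
  ]
}}

```text
t: 20.98
eef_pos: [0.5253, -0.0766, 0.0791]
eef_rot: [0.621, -0.339, 0.62, 0.338]
contact_force: [2.8, 1.0, 4.6]
finger_gap: 0.0454
```

Emit:
{"name": "step_arm", "arguments": {
  "targets": [
    [2.1, -0.1, -0.4, 0, 45],
    [2.1, -0.1, -0.4, 0, 45],
    [2.1, -0.1, -0.4, 0, 45],
    [2.1, -0.1, -0.4, 0, 45],
    [0, 0, 0, 0, 45]
  ]
}}

```text
t: 21.6
eef_pos: [0.5247, -0.0783, 0.0706]
eef_rot: [0.621, -0.339, 0.62, 0.338]
contact_force: [2.8, -0.7, 4.0]
finger_gap: 0.0452
```

```bash
python3 - <<'E'
from h import *
s,p,D=snap('wrist','21');print(cf(s['eef_pos']))
zoom('w21z',p,150,330,290,490,3.5)
E
```

```text
wrist 21 21.6 [ 0.5247 -0.0783  0.0706] ex 0.0867 ey -0.5234 F [ 2.8 -0.7  4. ] gap 0.0452 toolz [5.412e-01 8.409e-01 5.000e-04]
[-205.5    6.4   70.6]
```

View pics/w21z.png

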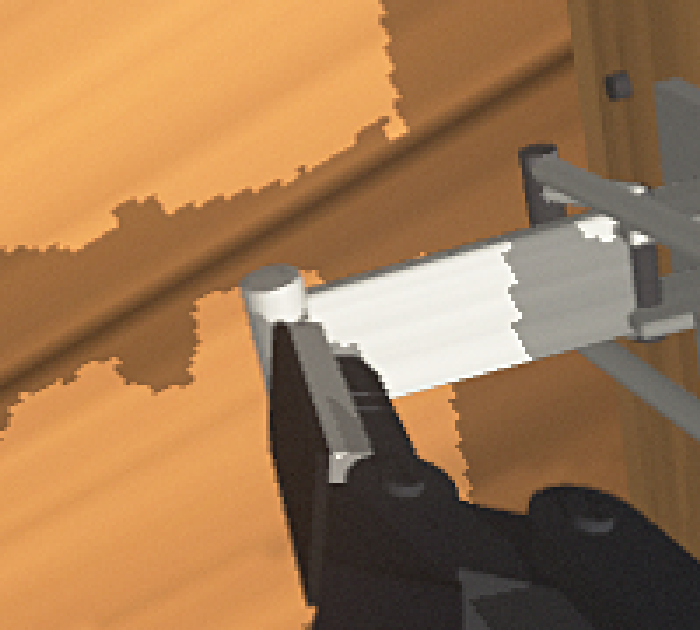

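Emit:
{"name": "step_arm", "arguments": {
  "targets": [
    [2.1, 0, 0, 0, 45],
    [2.1, 0, 0, 0, 45],
    [2.1, 0, 0, 0, 45],
    [2.1, 0, 0, 0, 45],
    [0, 0, 0, 0, 45]
  ]
}}

```text
t: 22.28
eef_pos: [0.5244, -0.0787, 0.0622]
eef_rot: [0.621, -0.339, 0.621, 0.338]
contact_force: [2.5, -2.5, 4.3]
finger_gap: 0.0448
```

Emit:
{"name": "step_arm", "arguments": {
  "targets": [
    [2.1, 0.1, 0.3, 0, 45],
    [2.1, 0.1, 0.3, 0, 45],
    [2.1, 0.1, 0.3, 0, 45],
    [2.1, 0.1, 0.3, 0, 45],
    [0, 0, 0, 0, 45]
  ]
}}

```text
t: 22.9
eef_pos: [0.524, -0.0771, 0.0535]
eef_rot: [0.62, -0.339, 0.621, 0.339]
contact_force: [1.7, -1.9, 1.9]
finger_gap: 0.045
```

```bash
python3 - <<'E'
from h import *
s,p,D=snap('wrist','22');print(cf(s['eef_pos']))
zoom('w22z',p,120,330,270,490,3)
E
```

```text
wrist 22 22.9 [ 0.524  -0.0771  0.0535] ex 0.0877 ey -0.5223 F [ 1.7 -1.9  1.9] gap 0.045 toolz [ 5.411e-01  8.410e-01 -4.000e-04]
[-204.5    7.5   53.5]
```

View pics/w22z.png

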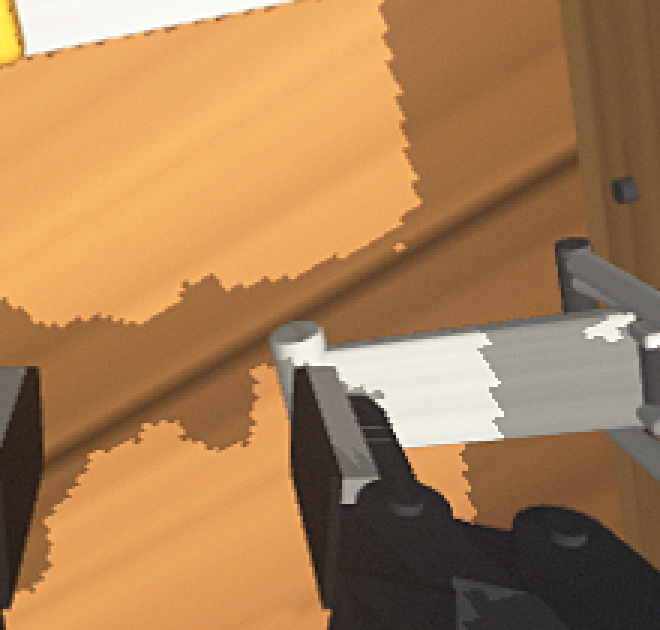

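The force is lower than expected, so I'll check that the loop is still hooked.

```bash
python3 - <<'E'
from h import *
s,p,D=load('wrist','22')
print(p.shape)
s,p2,D2=snap('side','22');zoom('sd22z',p2,160,260,240,400,5)
zoom('sc22',*(lambda a:(a,140,240,250,390,5.5))(snap('scene','22')[1]))
E
```

```text
(400, 640, 3)
side 22 22.95 [ 0.5239 -0.077   0.0535] ex 0.0877 ey -0.5223 F [ 1.9 -1.   3.3] gap 0.0449 toolz [ 5.411e-01  8.410e-01 -4.000e-04]
scene 22 23.0 [ 0.5239 -0.0769  0.0535] ex 0.0877 ey -0.5222 F [ 0.8 -1.   2.9] gap 0.0448 toolz [ 5.412e-01  8.409e-01 -4.000e-04]
```

View pics/wrist22.png

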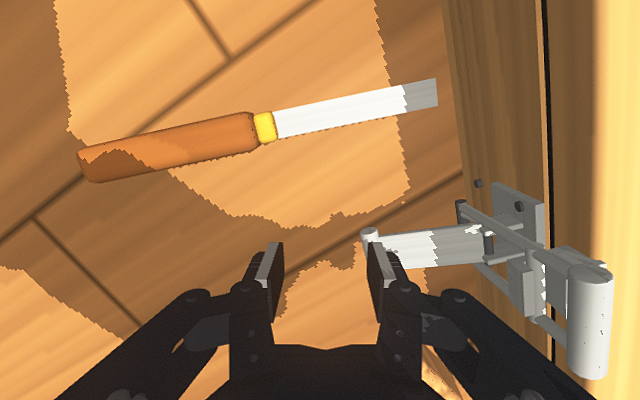

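View pics/sd22z.png

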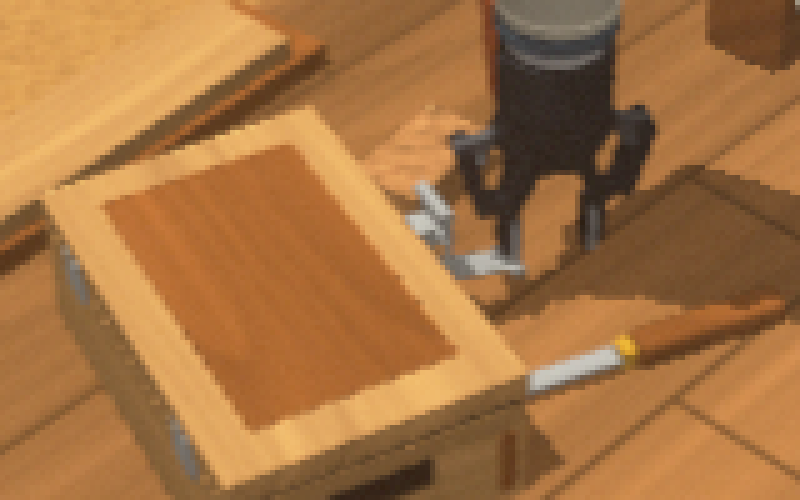

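View pics/sc22.png

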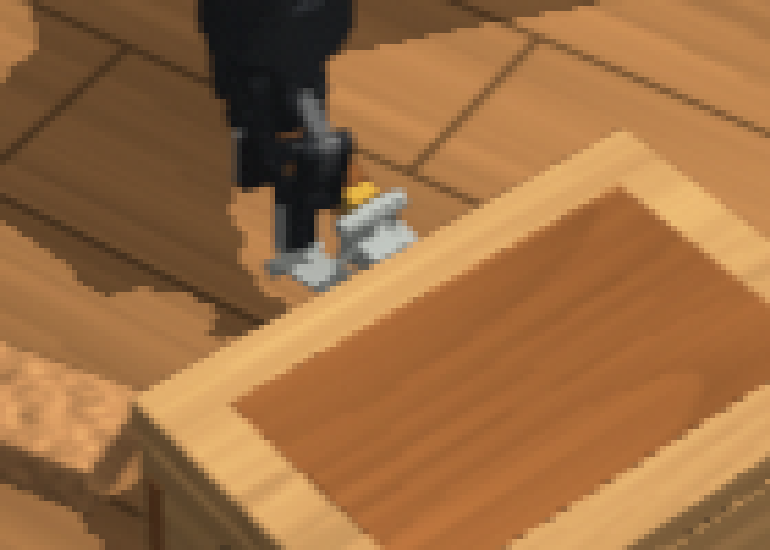

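The loop is hooked and the lid gap has closed. I'll continue down and in along the arc.

Emit:
{"name": "step_arm", "arguments": {
  "targets": [
    [2.1, -0.1, 0.6, 0, 45],
    [2.1, -0.1, 0.6, 0, 45],
    [2.1, -0.1, 0.7, 0, 45],
    [2.1, -0.1, 0.7, 0, 45],
    [0, 0, 0, 0, 45]
  ]
}}

```text
t: 23.68
eef_pos: [0.526, -0.0748, 0.0449]
eef_rot: [0.621, -0.339, 0.621, 0.339]
contact_force: [0.0, 0.2, 0.5]
finger_gap: 0.0451
```

Emit:
{"name": "step_arm", "arguments": {
  "targets": [
    [2, 0, 0.9, 0, 45],
    [2, 0, 0.9, 0, 45],
    [2, 0, 0.9, 0, 45],
    [1.5, 0, 0.8, 0, 45],
    [0, 0, 0, 0, 45]
  ]
}}

```text
t: 24.3
eef_pos: [0.5283, -0.072, 0.0377]
eef_rot: [0.621, -0.339, 0.621, 0.339]
contact_force: [0.0, -0.2, 0.3]
finger_gap: 0.0449
```

```bash
python3 - <<'E'
from h import *
s,p,D=snap('wrist','23');print(cf(s['eef_pos']))
E
```

```text
wrist 23 24.3 [ 0.5283 -0.072   0.0377] ex 0.0938 ey -0.5248 F [ 0.  -0.2  0.3] gap 0.0449 toolz [5.411e-01 8.409e-01 2.000e-04]
[-198.4    5.    37.7]
```

View pics/wrist23.png

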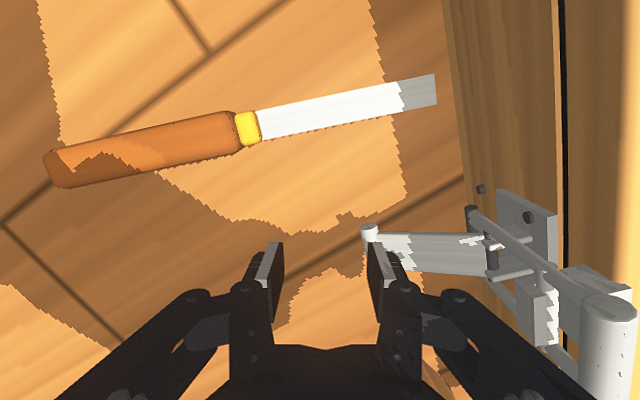

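```bash
python3 - <<'E'
from h import *
s,p,D=load('wrist','23')
for r in (232,236,240):
    for c in range(360,386,3):
        print((c,r),cf(pts('wrist',[[c,r]],D,s)[0]).tolist(),end=' ')
    print()
for q in [(390,240),(420,245),(450,250),(480,255)]: print(q,cf(pts('wrist',[q],D,s)[0]).tolist())
for q in [(605,340),(575,285),(600,290),(635,280)]: print(q,cf(pts('wrist',[q],D,s)[0]).tolist())
zoom('w23z',p,180,330,330,480,5)
E
```

```text
(360, 232) [-176.8, -4.3, 0.5] (363, 232) [-175.6, 14.0, 39.4] (366, 232) [-174.0, 13.8, 39.8] (369, 232) [-172.6, 13.9, 40.7] (372, 232) [-171.0, 13.1, 40.1] (375, 232) [-169.3, 11.7, 38.0] (378, 232) [-167.8, 11.4, 38.2] (381, 232) [-166.3, 11.1, 38.5] (384, 232) [-164.8, 11.1, 39.4] 
(360, 236) [-177.4, -7.0, 0.7] (363, 236) [-176.1, 11.1, 38.1] (366, 236) [-174.6, 11.6, 40.0] (369, 236) [-173.0, 11.1, 39.8] (372, 236) [-171.5, 10.7, 39.7] (375, 236) [-169.9, 9.8, 38.8] (378, 236) [-168.4, 10.3, 40.5] (381, 236) [-167.0, 10.3, 41.4] (384, 236) [-165.5, 10.2, 42.0] 
(360, 240) [-178.1, -9.6, 1.3] (363, 240) [-176.6, 8.3, 37.2] (366, 240) [-175.1, 9.6, 40.5] (369, 240) [-173.5, 8.3, 38.8] (372, 240) [-171.9, 8.1, 39.2] (375, 240) [-170.4, 8.2, 40.3] (378, 240) [-168.8, 7.4, 39.5] (381, 240) [-167.3, 7.0, 39.5] (384, 240) [-165.8, 7.3, 40.8] 
(390, 240) [-163.0, 7.7, 43.1]
(420, 245) [-149.7, 4.7, 49.7]
(450, 250) [-138.1, 3.2, 57.9]
(480, 255) [-127.5, 1.5, 64.7]
(605, 340) [-126.8, 12.8, 126.5]
(575, 285) [-122.7, 17.6, 112.0]
(600, 290) [-111.1, 8.9, 107.1]
(635, 280) [-102.2, 11.2, 108.8]
```

View pics/w23z.png

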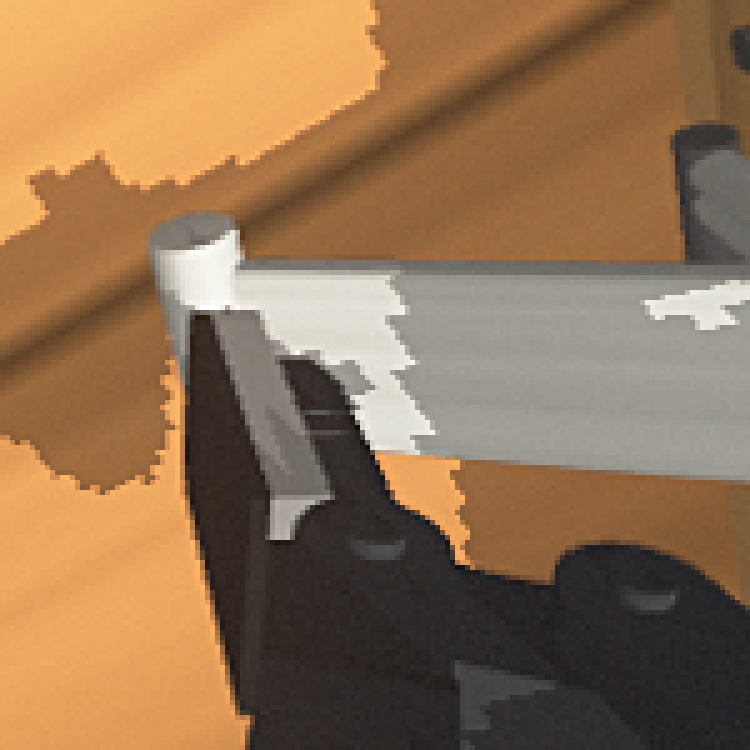

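Roll top at z≈40, so the lever is about 0.18 rad from home, right at dead centre where the force fades. On to the stop in small steps.

Emit:
{"name": "step_arm", "arguments": {
  "targets": [
    [1, 0.1, 0.6, 0, 45],
    [1, 0.1, 0.6, 0, 45],
    [1, 0.1, 0.6, 0, 45],
    [1, 0.1, 0.6, 0, 45],
    [0, 0, 0, 0, 45]
  ]
}}

```text
t: 24.98
eef_pos: [0.529, -0.0698, 0.0337]
eef_rot: [0.621, -0.339, 0.621, 0.339]
contact_force: [-0.1, 0.4, -0.0]
finger_gap: 0.0449
```

Emit:
{"name": "step_arm", "arguments": {
  "targets": [
    [1, 0.1, 0.7, 0, 45],
    [1, 0.1, 0.7, 0, 45],
    [1, 0.1, 0.7, 0, 45],
    [0, 0, 0, 0, 45]
  ]
}}

```text
t: 25.48
eef_pos: [0.5296, -0.0686, 0.0312]
eef_rot: [0.621, -0.339, 0.621, 0.339]
contact_force: [-5.0, -7.9, 6.6]
finger_gap: 0.0451
```

```bash
python3 - <<'E'
from h import *
s,p,D=snap('wrist','24');print(cf(s['eef_pos']),cf(s['eef_pos'])*0, s['contact_force']@EX,s['contact_force']@EY)
for r in (228,232,236,240):
    for c in range(360,390,3):
        print((c,r),cf(pts('wrist',[[c,r]],D,s)[0]).tolist(),end=' ')
    print()
zoom('w24z',p,180,330,330,480,5)
E
```

```text
wrist 24 25.475 [ 0.5296 -0.0686  0.0312] ex 0.0974 ey -0.5250 F [-5.  -7.9  6.6] gap 0.0451 toolz [ 5.414e-01  8.408e-01 -6.000e-04]
[-194.8    4.8   31.2] [-0.  0.  0.] -9.049320742664612 2.302148235995782
(360, 228) [-172.5, 1.3, 0.2] (363, 228) [-171.4, 15.5, 31.6] (366, 228) [-169.9, 15.5, 32.5] (369, 228) [-168.3, 15.2, 32.7] (372, 228) [-166.7, 14.3, 31.8] (375, 228) [-165.3, 14.6, 33.2] (378, 228) [-163.5, 12.5, 29.8] (381, 228) [-159.5, -1.4, 1.8] (384, 228) [-157.5, -2.7, 0.2] (387, 228) [-155.5, -3.7, -0.7] 
(360, 232) [-173.2, -1.5, 0.1] (363, 232) [-171.9, 13.3, 31.9] (366, 232) [-170.4, 13.2, 32.6] (369, 232) [-168.8, 13.2, 33.3] (372, 232) [-167.3, 12.5, 32.8] (375, 232) [-165.8, 12.3, 33.3] (378, 232) [-164.2, 11.7, 32.7] (381, 232) [-162.6, 10.9, 32.1] (384, 232) [-161.2, 11.3, 33.7] (387, 232) [-159.7, 11.2, 34.2] 
(360, 236) [-173.8, -3.1, 2.6] (363, 236) [-172.4, 10.5, 30.9] (366, 236) [-170.9, 11.2, 33.0] (369, 236) [-169.4, 11.3, 34.0] (372, 236) [-167.8, 11.0, 34.3] (375, 236) [-166.3, 10.1, 33.4] (378, 236) [-164.8, 10.1, 34.2] (381, 236) [-163.3, 10.4, 35.5] (384, 236) [-161.9, 10.2, 36.0] (387, 236) [-160.4, 10.2, 36.7] 
(360, 240) [-174.4, -7.2, 0.0] (363, 240) [-172.9, 7.7, 29.9] (366, 240) [-171.3, 8.1, 31.5] (369, 240) [-169.8, 8.6, 33.2] (372, 240) [-168.3, 8.0, 33.0] (375, 240) [-166.7, 7.8, 33.4] (378, 240) [-165.2, 7.4, 33.4] (381, 240) [-163.7, 7.7, 34.8] (384, 240) [-162.3, 8.0, 36.1] (387, 240) [-160.9, 8.4, 37.5]
```

View pics/w24z.png

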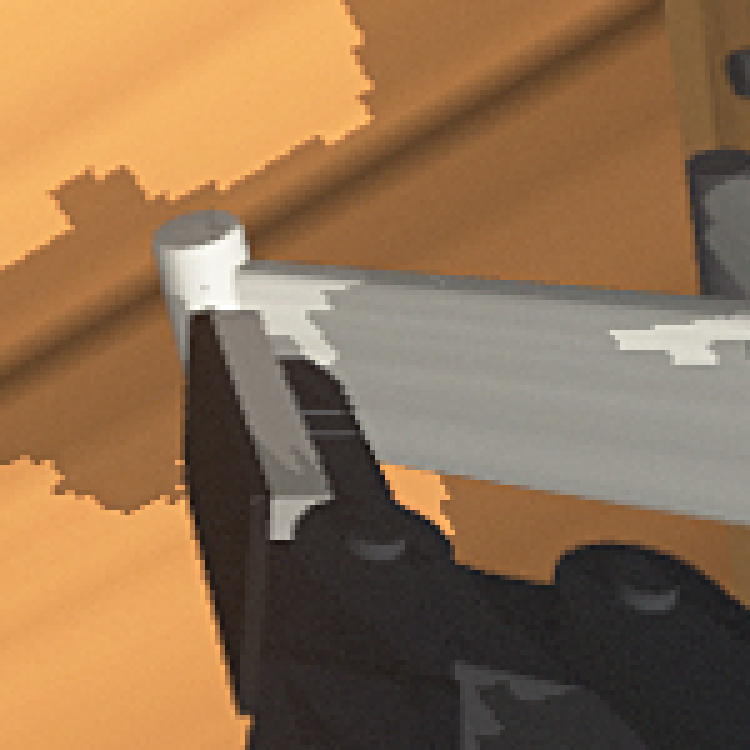

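View pics/wrist24.png

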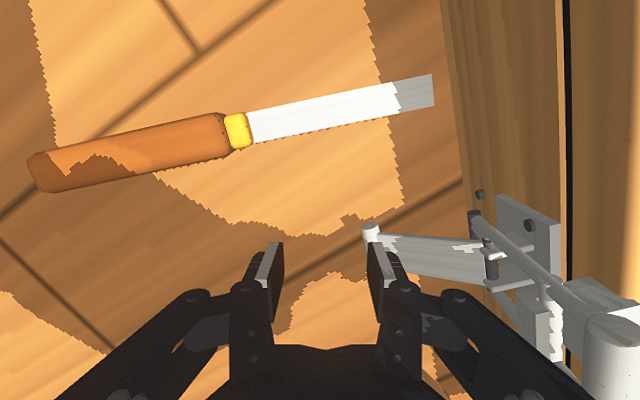

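The roll top is at z≈33, so the lever is about 0.03 rad from home and on the stop. I'll relieve the sideways load, then press down gradually.

Emit:
{"name": "step_arm", "arguments": {
  "targets": [
    [0, -0.1, -0.5, 0, 45],
    [0, 0, 0, 0, 45]
  ]
}}

```text
t: 25.78
eef_pos: [0.5297, -0.0689, 0.031]
eef_rot: [0.621, -0.339, 0.621, 0.338]
contact_force: [-1.7, -5.6, 3.3]
finger_gap: 0.0452
```

Emit:
{"name": "step_arm", "arguments": {
  "targets": [
    [0.4, 0, 0, 0, 45],
    [0, 0, 0, 0, 45]
  ]
}}

```text
t: 26.02
eef_pos: [0.5298, -0.069, 0.0308]
eef_rot: [0.621, -0.339, 0.621, 0.338]
contact_force: [-2.8, -6.7, 6.7]
finger_gap: 0.0447
```

Emit:
{"name": "step_arm", "arguments": {
  "targets": [
    [0.2, -0.1, -0.5, 0, 45],
    [0, 0, 0, 0, 45]
  ]
}}

```text
t: 26.28
eef_pos: [0.5298, -0.0692, 0.0304]
eef_rot: [0.621, -0.339, 0.621, 0.338]
contact_force: [-1.2, -6.5, 4.7]
finger_gap: 0.0449
```

Emit:
{"name": "step_arm", "arguments": {
  "targets": [
    [0.4, 0, -0.1, 0, 45],
    [0, 0, 0, 0, 45]
  ]
}}

```text
t: 26.52
eef_pos: [0.5297, -0.0693, 0.03]
eef_rot: [0.621, -0.339, 0.621, 0.338]
contact_force: [-2.4, -6.5, 3.6]
finger_gap: 0.0451
```

```bash
python3 - <<'E'
from h import *
s,p,D=snap('wrist','25');print(cf(s['eef_pos']), s['contact_force']@EX,s['contact_force']@EY,s['ft_torque'])
for r in (228,232,236):
    for c in range(360,390,3):
        print((c,r),cf(pts('wrist',[[c,r]],D,s)[0]).tolist(),end=' ')
    print()
zoom('w25z',p,180,330,330,480,5)
zoom('sd25z',*(lambda a:(a,170,250,300,400,7))(snap('side','25')[1]))
E
```

```text
wrist 25 26.525 [ 0.5297 -0.0693  0.03  ] ex 0.0968 ey -0.5254 F [-2.4 -6.5  3.6] gap 0.0451 toolz [5.413e-01 8.408e-01 1.000e-04]
[-195.4    4.4   30. ] -6.942857147393894 0.27357112921478416 [-0.18112439 -0.0295164  -0.08049443]
(360, 228) [-173.2, 1.5, 0.3] (363, 228) [-172.0, 14.0, 28.1] (366, 228) [-170.5, 14.8, 30.6] (369, 228) [-169.0, 14.6, 31.1] (372, 228) [-167.5, 14.9, 32.7] (375, 228) [-166.0, 14.4, 32.3] (378, 228) [-164.4, 13.5, 31.3] (381, 228) [-162.6, 11.7, 28.6] (384, 228) [-158.4, -1.8, 1.8] (387, 228) [-156.5, -2.4, 1.5] 
(360, 232) [-173.8, -1.3, 0.1] (363, 232) [-172.0, -1.3, 1.1] (366, 232) [-171.0, 13.0, 31.7] (369, 232) [-169.5, 12.8, 32.0] (372, 232) [-168.0, 12.5, 32.3] (375, 232) [-166.5, 12.4, 32.9] (378, 232) [-164.9, 11.5, 32.0] (381, 232) [-163.3, 11.0, 31.8] (384, 232) [-161.8, 10.7, 31.9] (387, 232) [-160.5, 11.4, 34.2] 
(360, 236) [-174.4, -4.2, 0.0] (363, 236) [-172.5, -5.0, -0.7] (366, 236) [-171.5, 10.2, 30.6] (369, 236) [-170.0, 10.1, 31.3] (372, 236) [-168.5, 10.6, 33.0] (375, 236) [-166.9, 9.8, 32.2] (378, 236) [-165.3, 9.0, 31.5] (381, 236) [-163.9, 9.5, 33.3] (384, 236) [-162.5, 9.7, 34.5] (387, 236) [-161.1, 10.1, 35.9] 
side 25 26.575 [ 0.5297 -0.0694  0.03  ] ex 0.0968 ey -0.5254 F [-2.  -5.6  4.2] gap 0.0447 toolz [5.414e-01 8.408e-01 1.000e-04]
```

View pics/w25z.png

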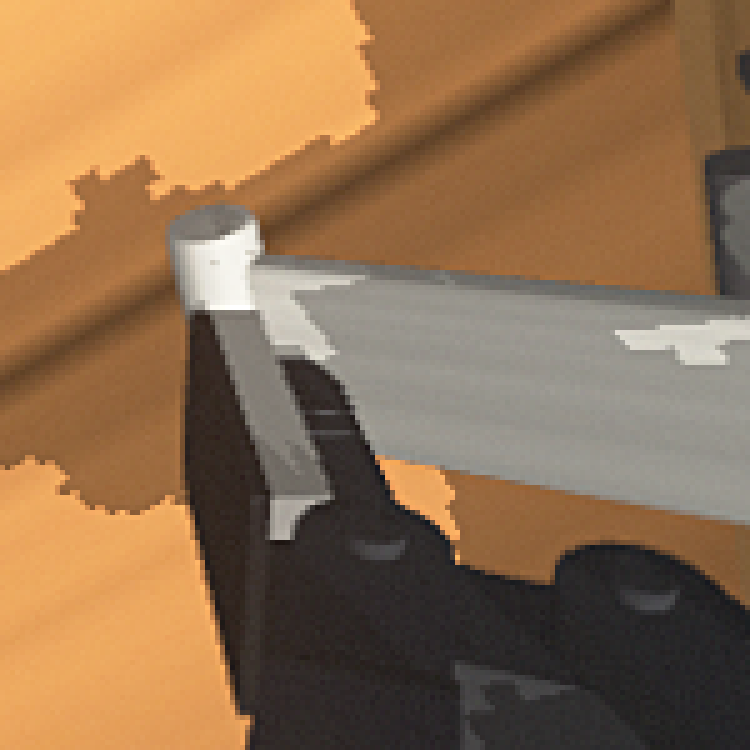

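View pics/sd25z.png

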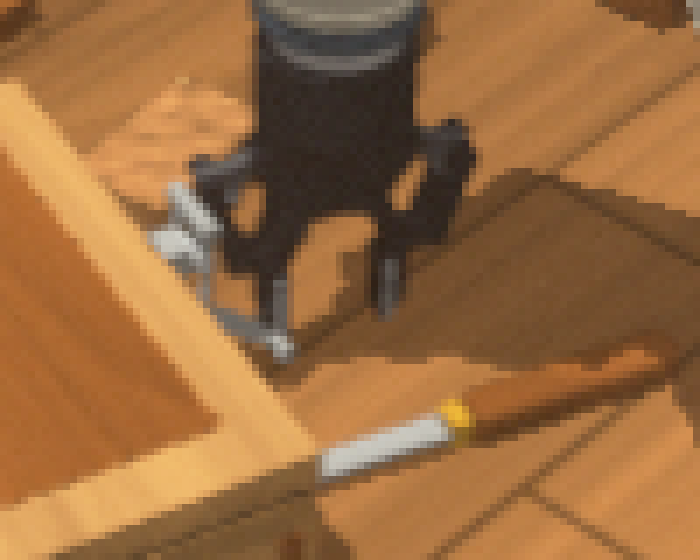

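```bash
python3 - <<'E'
from h import *
s,p,D=load('wrist','25')
ys,xs=np.mgrid[150:400:2,380:640:2];px=np.c_[xs.ravel(),ys.ravel()]
P=pts('wrist',px,D,s);C=np.c_[P@EX*1000-292.2,(P@EY+.5298)*1000,P[:,2]*1000]
col=p[px[:,1],px[:,0]].astype(int)
dark=(col.max(1)<75)&(C[:,2]>25)
ok=D[px[:,1],px[:,0]]>0
d=dark&ok&(px[:,0]<520)
for zlo in range(25,140,10):
    m=d&(C[:,2]>=zlo)&(C[:,2]<zlo+10)
    if m.sum()>3: i=np.argmax(np.where(m,C[:,0],-999)); print('dark z',zlo,m.sum(),'max x',C[i].round(1),px[i])
m=ok&(C[:,2]>112)&(C[:,0]>-140)&(px[:,0]>520)
print('gripbar x',np.percentile(C[m,0],[1,5,50,95]),'z',np.percentile(C[m,2],[5,95]))
# lid top
m=ok&(px[:,0]>600)&(px[:,1]<250); print('lid z',np.percentile(C[m,2],[5,50,95]),np.percentile(C[m,0],[5,50,95]))
E
```

```text
dark z 25 10 max x [-107.8   20.3   31.6] [484 190]
dark z 35 11 max x [-159.7    2.4   44.2] [396 256]
dark z 45 55 max x [-104.9  -59.1   48.7] [518 334]
dark z 55 42 max x [-124.2   -3.4   64.5] [490 272]
dark z 65 106 max x [-121.    -2.    66.5] [500 270]
dark z 75 282 max x [-140.2    2.8   84.5] [474 298]
dark z 85 855 max x [-137.2    1.7   94.7] [498 318]
dark z 95 623 max x [-135.1    0.5  102.1] [518 336]
dark z 105 824 max x [-137.3    1.5  105.6] [518 344]
dark z 115 396 max x [-143.1    3.4  115.4] [518 372]
dark z 125 134 max x [-170.1   19.5  126.9] [422 390]
gripbar x [-139.57459374 -138.06275391 -128.33923093 -122.50894413] z [113.73089576 128.04378172]
lid z [ 97.21253489 102.39902445 106.46235607] [-107.29372479 -106.36093003 -105.32355516]
```

View pics/wrist25.png

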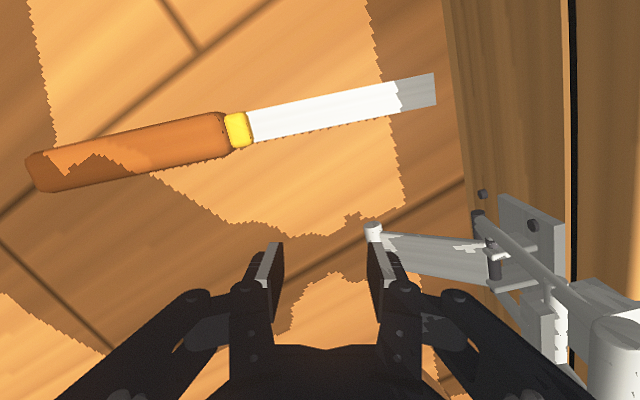

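The gripper's linkage reaches x≈-135 at z≈100, beside the grip bar, and that is the likely source of the sideways force. I'll measure the gripper body's depth in tool y to choose a better orientation.

```bash
python3 - <<'E'
from h import *
s,p,D=load('wrist','25');Rt=rot(s['eef_rot'])
for c in (290,310,325,340,360):
    for r in (340,350,360,375,390):
        q=Rt.T@(pts('wrist',[[c,r]],D,s)[0]-s['eef_pos'])*1000
        print((c,r),q.round(0).tolist(),end=' ')
    print()
ys,xs=np.mgrid[230:400:2,380:600:2];px=np.c_[xs.ravel(),ys.ravel()]
P=(pts('wrist',px,D,s)-s['eef_pos'])@Rt*1000
col=p[px[:,1],px[:,0]].astype(int);dark=(col.max(1)<75)&(D[px[:,1],px[:,0]]>0)&(P[:,0]<-5)&(P[:,2]<70)&(P[:,2]>0)
for x in range(-100,0,10):
    m=dark&(P[:,0]>=x)&(P[:,0]<x+10)
    if m.sum()>3: print('tool x',x,'z max',P[m,2].max().round(1),'y max',P[m,1].max().round(1),m.sum())
E
```

```text
(290, 340) [29.0, -87.0, -26.0] (290, 350) [-75.0, 10.0, -11.0] (290, 360) [-81.0, 12.0, -10.0] (290, 375) [-86.0, 12.0, -10.0] (290, 390) [-89.0, 12.0, -9.0] 
(310, 340) [29.0, -88.0, -11.0] (310, 350) [-76.0, 10.0, -5.0] (310, 360) [-80.0, 11.0, -5.0] (310, 375) [-85.0, 11.0, -4.0] (310, 390) [-89.0, 11.0, -4.0] 
(325, 340) [30.0, -88.0, -0.0] (325, 350) [-76.0, 10.0, -0.0] (325, 360) [-80.0, 12.0, -0.0] (325, 375) [-84.0, 10.0, -0.0] (325, 390) [-89.0, 11.0, -0.0] 
(340, 340) [29.0, -88.0, 11.0] (340, 350) [-76.0, 11.0, 4.0] (340, 360) [-80.0, 12.0, 4.0] (340, 375) [-84.0, 11.0, 4.0] (340, 390) [-89.0, 11.0, 3.0] 
(360, 340) [29.0, -88.0, 26.0] (360, 350) [-76.0, 10.0, 10.0] (360, 360) [-80.0, 11.0, 9.0] (360, 375) [-86.0, 12.0, 9.0] (360, 390) [-89.0, 11.0, 8.0] 
tool x -100 z max 65.8 y max 21.6 484
tool x -90 z max 65.1 y max 19.6 1004
tool x -80 z max 66.3 y max 27.4 853
tool x -70 z max 58.2 y max 18.1 543
tool x -60 z max 55.5 y max 15.0 755
tool x -50 z max 51.1 y max 14.2 152
tool x -40 z max 69.8 y max 27.0 60
tool x -30 z max 69.7 y max 24.5 30
tool x -20 z max 69.9 y max 21.2 23
```

It's confirmed: the linkage extends 66 mm along the jaw axis, enough to touch the grip bar, while along tool y the hand is slim (about 11–15 mm). I'll back off and turn so the jaws run along chest y with the fingers shut. Then I'll come down outside and slide in over the roll.

Emit:
{"name": "step_arm", "arguments": {
  "targets": [
    [-1, 0, -3, 0, 45],
    [-5, 0, -10, 0, 45],
    [-30, 0, -10, 0, 45],
    [-50, 0, 0, 0, 20],
    [-40, 0, 0, 10, 0],
    [0, 0, 0, 10, 0],
    [0, 0, 0, 10, 0],
    [0, 0, 0, 10, 0],
    [0, 0, 0, 10, 0],
    [0, 0, 0, 10, 0],
    [0, 0, 0, 10, 0],
    [0, 0, 0, 5, 0]
  ]
}}

```text
t: 28.12
eef_pos: [0.5164, -0.0885, 0.1558]
eef_rot: [0.698, 0.111, 0.699, -0.11]
contact_force: [0.2, 1.2, -0.2]
finger_gap: 0.0004
```

```bash
python3 - <<'E'
from h import *
s,p,D=snap('wrist','26');print(cf(s['eef_pos']), s['contact_force']@EX, [rot(s['eef_rot'])[:,1]@EX,rot(s['eef_rot'])[:,1]@EY])
E
```

```text
wrist 26 28.125 [ 0.5164 -0.0885  0.1558] ex 0.0744 ey -0.5187 F [ 0.2  1.2 -0.2] gap 0.0004 toolz [ 9.512e-01 -3.087e-01 -5.000e-04]
[-217.8   11.1  155.8] 1.2131221498878346 [np.float64(0.9999988052646914), np.float64(-0.001545735402168884)]
```

View pics/wrist26.png

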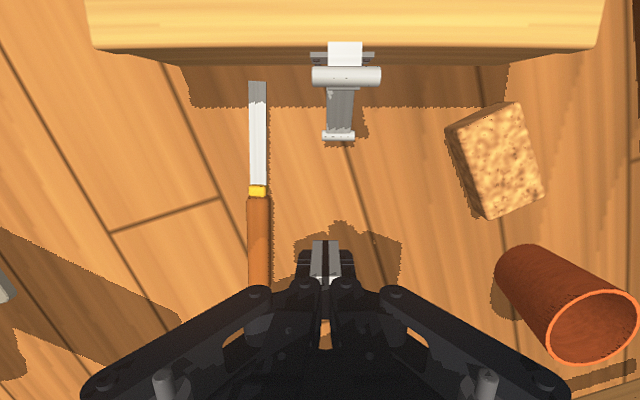

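```bash
python3 - <<'E'
from h import *
s,p,D=load('wrist','26')
zoom('w26z',p,30,150,280,400,5)
for c in (330,338,346):
    print(c,[(r,*cf(pts('wrist',[[c,r]],D,s)[0]).tolist()) for r in range(126,146,2)])
print([(r,*cf(pts('wrist',[[345,r]],D,s)[0]).tolist()) for r in range(40,90,3)])
Rt=rot(s['eef_rot'])
# plate tip closed
for q in [(318,243),(322,243),(332,243),(325,270)]: print(q,(Rt.T@(pts('wrist',[q],D,s)[0]-s['eef_pos'])*1000).round(1))
print([(c,(Rt.T@(pts('wrist',[(c,395)],D,s)[0]-s['eef_pos'])*1000).round(0).tolist()) for c in range(180,480,30)])
E
```

```text
330 [(126, -158.0, 7.2, 35.8), (128, -159.8, 7.2, 35.7), (130, -161.7, 7.1, 33.6), (132, -163.5, 7.1, 32.6), (134, -165.3, 7.1, 31.8), (136, -167.0, 7.1, 32.5), (138, -169.0, 7.0, 31.0), (140, -171.1, 7.0, 28.3), (142, -138.7, 11.5, 299.0), (144, -138.7, 11.5, 299.0)]
338 [(126, -158.0, 0.1, 36.1), (128, -159.8, 0.1, 35.9), (130, -161.6, 0.0, 34.6), (132, -163.6, -0.1, 31.5), (134, -165.3, -0.1, 32.7), (136, -167.2, -0.2, 31.3), (138, -168.8, -0.1, 32.8), (140, -171.0, -0.3, 29.3), (142, -176.5, -1.6, -0.2), (144, -178.4, -1.6, 1.2)]
346 [(126, -158.0, -6.9, 36.4), (128, -159.7, -6.9, 36.8), (130, -161.7, -7.1, 33.7), (132, -163.4, -7.2, 33.5), (134, -165.4, -7.4, 31.3), (136, -167.1, -7.4, 31.7), (138, -169.0, -7.5, 30.8), (140, -171.2, -7.7, 27.7), (142, -176.5, -9.7, 0.5), (144, -178.3, -9.6, 2.1)]
[(40, -103.1, -0.3, 107.3), (43, -105.2, -0.2, 110.5), (46, -106.9, -0.2, 110.8), (49, -108.4, -0.2, 110.5), (52, -109.9, -0.3, 109.5), (55, -111.9, -0.2, 111.8), (58, -113.3, -0.3, 110.8), (61, -115.0, -0.3, 110.7), (64, -116.6, -0.4, 110.5), (67, -119.8, 0.5, 125.2), (70, -121.6, 0.6, 127.4), (73, -123.3, 0.7, 129.4), (76, -124.7, 0.7, 128.8), (79, -126.2, 0.6, 128.1), (82, -127.7, 0.6, 127.9), (85, -129.2, 0.4, 126.6), (88, -129.9, -0.8, 107.1)]
(318, 243) [-8.6 11.  -4.1]
(322, 243) [-8.9 11.2 -2. ]
(332, 243) [-8.4 10.9  3.1]
(325, 270) [-33.8  10.9  -0.5]
[(180, [-86.0, 4.0, -40.0]), (210, [-89.0, 9.0, -30.0]), (240, [-98.0, 20.0, -19.0]), (270, [-98.0, 20.0, -12.0]), (300, [-90.0, 10.0, -7.0]), (330, [-90.0, 10.0, 1.0]), (360, [-97.0, 20.0, 7.0]), (390, [-97.0, 19.0, 14.0]), (420, [-90.0, 10.0, 23.0]), (450, [-78.0, -6.0, 38.0])]
```

View pics/w26z.png

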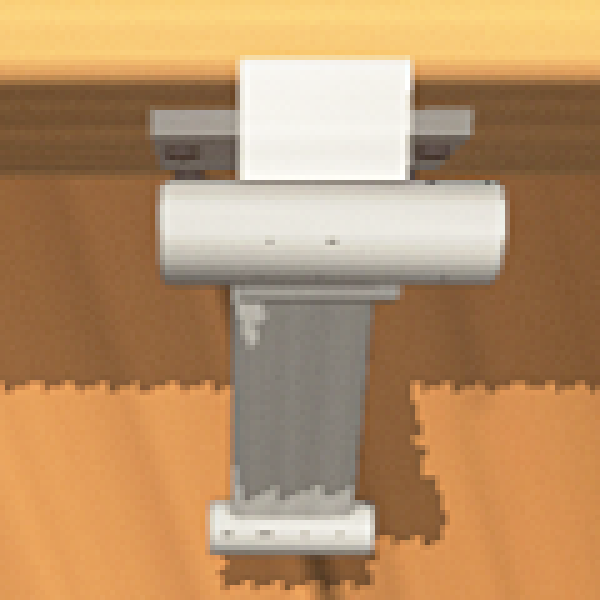

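The lever stayed home (roll top about 32, lid wall top about 110.5), and the roll is centred at (-167.4, 0). I'll come down over it with shut fingers, set slightly outward.

Emit:
{"name": "step_arm", "arguments": {
  "targets": [
    [0, 20, 5.5, 0, 0],
    [0, 21.8, 5.6, 0, 0],
    [0, 0, 0, 0, 0],
    [30, 0, 0, 0, 0],
    [30, 0, 0, 0, 0],
    [25, 0, 0, 0, 0],
    [20, 0, 0, 0, 0],
    [5, 0, 0, 0, 0],
    [0, 0, 0, 0, 0]
  ]
}}

```text
t: 29.3
eef_pos: [0.5403, -0.0519, 0.0459]
eef_rot: [0.699, 0.109, 0.699, -0.109]
contact_force: [0.6, -0.3, 0.4]
finger_gap: -0.0001
```

```bash
python3 - <<'E'
from h import *
s,p,D=snap('wrist','27');print(cf(s['eef_pos']), s['contact_force']@EX)
Rt=rot(s['eef_rot'])
for q in [(318,243),(332,243),(325,250)]: print(q,cf(pts('wrist',[q],D,s)[0]))
E
```

```text
wrist 27 29.3 [ 0.5403 -0.0519  0.0459] ex 0.1166 ey -0.5301 F [ 0.6 -0.3  0.4] gap -0.0001 toolz [ 9.525e-01 -3.047e-01 -3.000e-04]
[-175.6   -0.3   45.9] -0.06494312727736944
(318, 243) [-128.6    2.   125.7]
(332, 243) [-128.6   -1.4  125.6]
(325, 250) [-164.5    0.2   62.2]
```

View pics/wrist27.png

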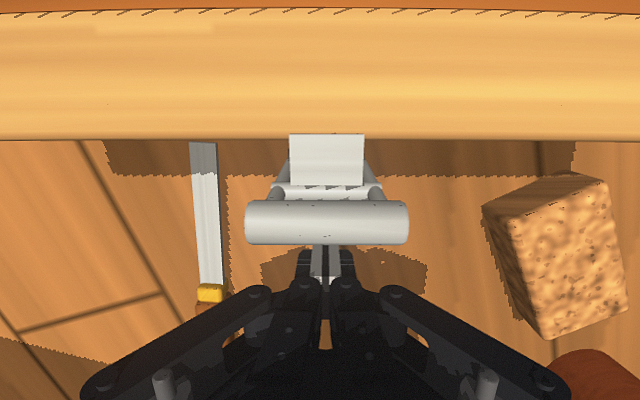

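Emit:
{"name": "step_arm", "arguments": {
  "targets": [
    [4, 1.5, 0, 0, 0],
    [4, 0, 0, 0, 0],
    [2, 0, 0, 0, 0],
    [0, 0, 0, 0, 0]
  ]
}}

```text
t: 29.85
eef_pos: [0.5407, -0.0505, 0.0357]
eef_rot: [0.699, 0.109, 0.699, -0.109]
contact_force: [-0.4, 0.3, -0.9]
finger_gap: -0.0003
```

Emit:
{"name": "step_arm", "arguments": {
  "targets": [
    [1.5, 0, 0, 0, 0],
    [1.5, 0, 0, 0, 0],
    [0, 0, 0, 0, 0]
  ]
}}

```text
t: 30.22
eef_pos: [0.5407, -0.0505, 0.0327]
eef_rot: [0.699, 0.109, 0.699, -0.109]
contact_force: [-0.8, -0.2, -0.2]
finger_gap: 0.0004
```

Emit:
{"name": "step_arm", "arguments": {
  "targets": [
    [1, 0, 0, 0, 0],
    [0, 0, 0, 0, 0]
  ]
}}

```text
t: 30.48
eef_pos: [0.5409, -0.0505, 0.0319]
eef_rot: [0.699, 0.109, 0.699, -0.109]
contact_force: [-0.1, -0.4, 1.1]
finger_gap: -0.0002
```

Emit:
{"name": "step_arm", "arguments": {
  "targets": [
    [0.6, 0, 0, 0, 0],
    [0, 0, 0, 0, 0]
  ]
}}

```text
t: 30.72
eef_pos: [0.5409, -0.0505, 0.0317]
eef_rot: [0.699, 0.109, 0.699, -0.109]
contact_force: [-2.1, 0.1, 7.5]
finger_gap: -0.0001
```

Emit:
{"name": "step_arm", "arguments": {
  "targets": [
    [0.5, 0, 0, 0, 0],
    [0, 0, 0, 0, 0]
  ]
}}

```text
t: 30.98
eef_pos: [0.541, -0.0505, 0.0316]
eef_rot: [0.699, 0.109, 0.698, -0.109]
contact_force: [-2.5, -0.2, 11.7]
finger_gap: -0.0001
```

A firm stop at z=31.7 mm, which is exactly the roll top for a home lever. I'll press to about 18 N and hold.

Emit:
{"name": "step_arm", "arguments": {
  "targets": [
    [0.4, 0, 0, 0, 0],
    [0, 0, 0, 0, 0]
  ]
}}

```text
t: 31.22
eef_pos: [0.5411, -0.0505, 0.0315]
eef_rot: [0.699, 0.109, 0.698, -0.109]
contact_force: [-3.7, 0.9, 14.0]
finger_gap: 0.0003
```

Emit:
{"name": "step_arm", "arguments": {
  "targets": [
    [0.2, 0, 0, 0, 0],
    [0, 0, 0, 0, 0]
  ]
}}

```text
t: 31.48
eef_pos: [0.5411, -0.0505, 0.0314]
eef_rot: [0.699, 0.109, 0.698, -0.109]
contact_force: [-3.5, -0.8, 15.8]
finger_gap: -0.0001
```

Emit:
{"name": "step_arm", "arguments": {
  "targets": [
    [0.2, 0, 0, 0, 0],
    [0, 0, 0, 0, 0],
    [0, 0, 0, 0, 0],
    [0, 0, 0, 0, 0],
    [0, 0, 0, 0, 0],
    [0, 0, 0, 0, 0],
    [0, 0, 0, 0, 0],
    [0, 0, 0, 0, 0],
    [0, 0, 0, 0, 0],
    [0, 0, 0, 0, 0],
    [0, 0, 0, 0, 0],
    [0, 0, 0, 0, 0]
  ]
}}

```text
t: 32.98
eef_pos: [0.5411, -0.0505, 0.0314]
eef_rot: [0.699, 0.109, 0.698, -0.109]
contact_force: [-3.2, 0.1, 17.6]
finger_gap: 0.0003
```

```bash
python3 - <<'E'
from h import *
s,p,D=snap('wrist','28');print(cf(s['eef_pos']))
for c in (312,325,338):
    print(c,[(r,*cf(pts('wrist',[[c,r]],D,s)[0]).tolist()) for r in range(120,250,8)])
zoom('w28z',p,110,290,220,430,3.5)
E
```

```text
wrist 28 32.975 [ 0.5411 -0.0505  0.0314] ex 0.1182 ey -0.5305 F [-3.2  0.1 17.6] gap 0.0003 toolz [ 9.523e-01 -3.050e-01  8.000e-04]
[-174.    -0.7   31.4]
312 [(120, -98.6, 3.0, 107.8), (128, -100.3, 3.0, 107.7), (136, -102.0, 3.0, 108.2), (144, -103.9, 3.1, 107.4), (152, -105.3, 3.0, 110.1), (160, -106.9, 2.9, 111.2), (168, -109.1, 3.0, 109.3), (176, -110.8, 3.0, 110.0), (184, -112.6, 3.0, 110.4), (192, -114.6, 3.1, 110.0), (200, -116.5, 3.1, 110.0), (208, -121.1, 3.4, 102.8), (216, -122.8, 3.4, 104.1), (224, -126.4, 3.6, 101.0), (232, -119.0, 2.6, 122.4), (240, -119.5, 2.5, 124.9), (248, -120.3, 2.4, 126.6)]
325 [(120, -98.5, 0.1, 108.4), (128, -100.3, 0.1, 108.1), (136, -102.0, 0.1, 108.2), (144, -103.8, 0.1, 108.5), (152, -105.1, 0.1, 111.3), (160, -107.1, 0.1, 109.9), (168, -108.7, 0.1, 111.0), (176, -110.8, 0.1, 109.9), (184, -112.6, 0.1, 110.3), (192, -114.6, 0.1, 109.8), (200, -116.5, 0.1, 110.0), (208, -121.0, 0.0, 103.1), (216, -123.2, 0.0, 103.3), (224, -126.2, 0.0, 101.6), (232, -118.9, 0.1, 122.6), (240, -119.4, 0.1, 125.1), (248, -120.7, 0.1, 125.8)]
338 [(120, -98.5, -2.7, 108.7), (128, -100.2, -2.8, 108.8), (136, -102.0, -2.8, 108.2), (144, -103.8, -2.8, 108.3), (152, -105.3, -2.8, 109.8), (160, -107.0, -2.8, 110.8), (168, -109.0, -2.9, 109.7), (176, -110.8, -2.9, 110.0), (184, -112.3, -2.9, 111.3), (192, -114.5, -2.9, 110.1), (200, -116.4, -3.0, 110.4), (208, -120.8, -3.3, 103.6), (216, -123.0, -3.4, 103.7), (224, -126.7, -3.6, 100.3), (232, -119.2, -2.5, 121.9), (240, -119.5, -2.4, 124.9), (248, -120.6, -2.3, 126.0)]
```

View pics/w28z.png

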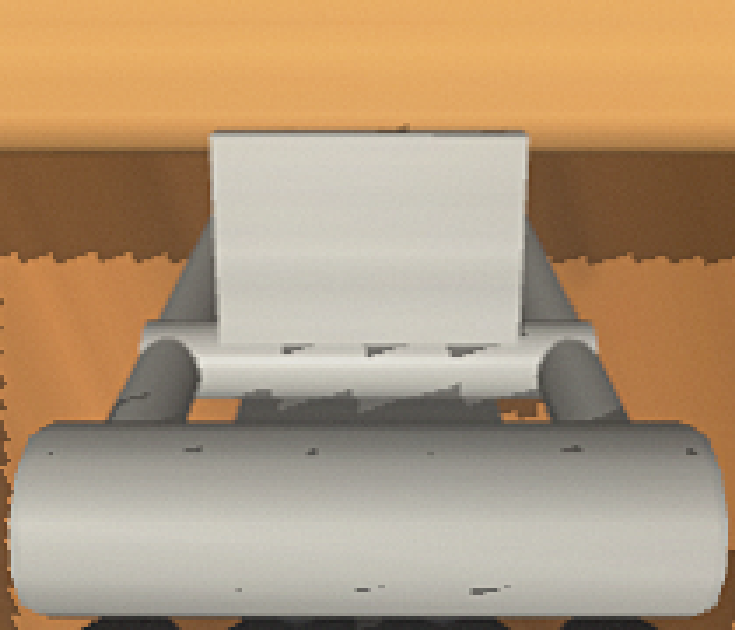

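The crossbar lies in the groove against the wall, with its top at z≈104 as expected. The press was held at 16–18 N for over 1.5 s. I'll withdraw now.

Emit:
{"name": "step_arm", "arguments": {
  "targets": [
    [-1.5, 0, 0, 0, 0],
    [-4, -2, 0, 0, 0],
    [-10, -15, 0, 0, 0],
    [-30, -20, 0, 0, 0],
    [-50, -20, 0, 0, 0],
    [-50, -10, 0, 0, 0],
    [-30, 0, 0, 0, 0],
    [0, 0, 0, 0, 0]
  ]
}}

```text
t: 34.02
eef_pos: [0.5215, -0.1156, 0.2084]
eef_rot: [0.701, 0.109, 0.697, -0.11]
contact_force: [0.2, -0.2, -0.2]
finger_gap: 0.0002
```

```bash
python3 - <<'E'
from h import *
s,p,D=snap('wrist','29');print(cf(s['eef_pos']))
c=338
zoom('w29z',p,20,240,200,460,3)
snap('scene','29')
E
```

```text
wrist 29 34.025 [ 0.5215 -0.1156  0.2084] ex 0.0502 ey -0.5318 F [ 0.2 -0.2 -0.2] gap 0.0002 toolz [ 0.952  -0.3059  0.0056]
[-242.    -2.   208.4]
scene 29 34.075 [ 0.5205 -0.1151  0.2066] ex 0.0503 ey -0.5307 F [-0.3  0.3 -0.8] gap -0.0 toolz [ 0.9521 -0.3057  0.0024]
```

View pics/wrist29.png

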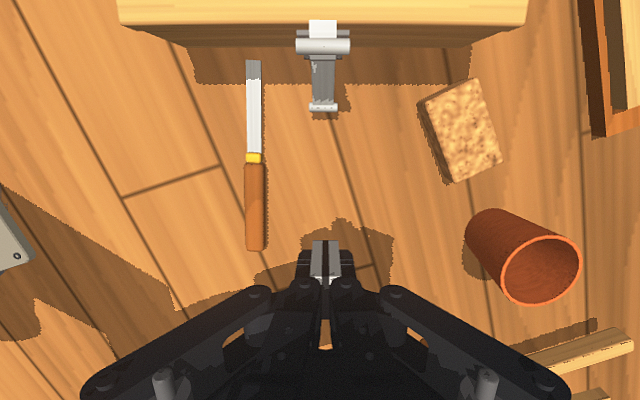

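View pics/scene29.png

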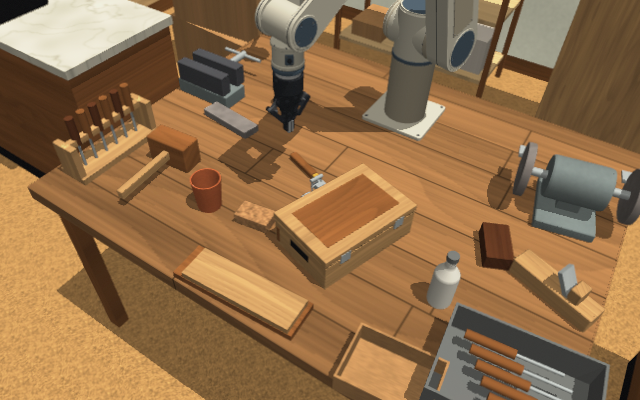

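```bash
python3 - <<'E'
from h import *
s,p,D=load('wrist','29')
print('roll',[(r,*cf(pts('wrist',[[324,r]],D,s)[0]).tolist()) for r in range(98,114,2)])
print('wall',[cf(pts('wrist',[[322,r]],D,s)[0]).tolist() for r in range(22,38,3)])
print('grip',[cf(pts('wrist',[[322,r]],D,s)[0]).tolist() for r in range(38,56,3)])
print(finish_job())
E
```

```text
roll [(98, -158.0, -1.4, 37.8), (100, -159.9, -1.4, 35.0), (102, -161.9, -1.4, 32.8), (104, -163.9, -1.4, 32.7), (106, -165.9, -1.4, 31.9), (108, -167.9, -1.4, 32.5), (110, -169.9, -1.4, 30.7), (112, -172.8, -1.5, 0.5)]
wall [[-105.9, 0.3, 109.6], [-108.1, 0.3, 110.7], [-110.1, 0.3, 110.6], [-112.0, 0.3, 110.3], [-113.9, 0.3, 109.9], [-118.7, 0.3, 124.3]]
grip [[-119.7, 0.2, 126.0], [-121.8, 0.2, 127.2], [-123.7, 0.2, 127.4], [-125.6, 0.2, 127.3], [-127.5, 0.3, 127.1], [-129.2, 0.3, 125.6]]
the job is handed in; nothing more can be done
None
```

The chest is latched shut and the job is handed in; the hand-in gave no verdict. I hooked the loop over the keeper, felt the crossbar bottom in the groove at about 11 N, and let go. I then pressed the lever along its arc to the stop and held it there at 16–18 N for about 1.5 s. The hand was clear of the latch with about zero force when I handed in, at about 34 s.

**Last checks:**
- **Lever:** its rolled end tops out at about 32 mm, against 31.7 mm expected at home.
- **Lid:** the keeper wall is at about 110.3 mm against 109 mm fully shut. That puts the lid near 0.006 rad, inside the 0.010 limit, though depth readings are only good to about 1 mm.
- **Crossbar:** its top was at about 104 mm during the press, next to the keeper wall, as expected for a seated bar.
- **Bystanders:** none look moved in the final pictures. I judged this by eye and did not measure it.

**What went wrong or disagreed:**
- My first press was with the jaws along the chest's depth. Near home it picked up 7–9 N of sideways force, most likely the gripper's linkage touching the grip bar. I backed off, turned the hand and finished with shut fingers.
- The bar crept several mm in the grip while I was hooking it. I corrected for this from the pictures.
- The scene and side cameras disagreed by about 10 mm on the chest's position, so I used the wrist camera.

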